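# Clear the spent vials off the bench shaker

## Task

The shaking run is over: first slide the shaker's transport lock all the way to its far end stop, then lift the ratchet pawl by its handle and draw the clamp bar fully back. Take out every spent vial and put it in the tipping bucket, together with the spent vials standing on the bench; once all of them are in and let go, swing the bucket's push bar over past its catch, nearly to the end of its travel, so that they all drop into the waste bin, and let the bucket swing fully home. Leave the lock at its stop and the clamp bar back, and do not disturb the other things on the bench.

Things in the scene. Friction and masses are not known exactly. Their poses are not given: they have to be found in the camera images.
- shaker: grey bench shaker, fixed, 260 mm along its x, 300 mm along its y; origin: centre of its underside; its -x side faces the robot. Its aluminium platform's top is 65 mm above the bench and covers y = -142 to +72 mm; a 24 mm high fence stands along y behind the vials, face at x = 80 mm. The clamped vials stand in a row along y at x = 62 mm, some 70 mm apart (one of three places may be empty)
- lock (a joint): transport lock, m: grip sliding along the shaker's +x (away from the robot) on its left (+y) side; 0 = near end, 0.060 = far end stop; it has about 2 N of friction and stays where it is left
- lock_top (a point): middle of the top face of the lock's grip, which is a grey upright block 20 mm along the slide, 28 mm across it and 40 mm tall; axes: its y is the direction of travel to the far end stop
- clamp (a joint): clamp bar, m: 0 = closed on the vials, 0.055 = fully back (end stop), sliding along the shaker's -x, towards the robot, with about 2 N of friction. The bar is 190 mm long along y, and its top flange (top 67 mm above the platform) reaches over the near half of the vials' caps until the bar is drawn back. A ratchet blocks it after 4 mm of play unless the pawl is held up
- pawl (a joint): ratchet pawl, rad: 0 = down in the rack, 0.5 = up; it is hinged on the clamp bar, travels with it, and falls down again by a light spring (about 1 N at its handle) when let go. It is clear of the rack's teeth above 0.12
- pawl_grip (a point): middle of the pawl's handle: a black crossbar, a sleeve free to turn, 12 mm thick, 44 mm long along the shaker's y, 50 mm above the platform when down, 25 mm free beneath it. The hinge lies 75 mm away along the shaker's +x and 36 mm lower: raising the handle 17 mm (0.24 rad) carries it 11 mm towards the bar. Lifted and held, it draws the bar back in the same grip. Axes: the shaker's when down
- station: waste station, fixed; origin on the bench straight below the bucket's hinge; its x points from bucket to bin, away from the robot. A grey housing under the bucket, a bin beyond it
- bucket (a joint): tipping bucket, rad: 0 = level (home), 1.5 = fully tipped towards the bin. A spring catch holds it up to 0.2 rad (about 10 to 15 N at the push bar), then a return spring pushes back with about 3 to 5 N at the bar; let go, it swings home by itself past the catch. Above 1.3 rad vials slide out
- bucket_in (a point): middle of the flat floor of the steel bucket (floor 100 mm along x, inside 184 mm along y; 124 mm above the bench); the side and rear walls rise 50 mm above the underside, the front is a 30 degree ramp; axes turn with the bucket, as the station's when home
- bucket_hinge (a point): middle of the bucket's hinge axis, which runs along the station's y, 120 mm above the bench
- bucket_bar (a point): middle of the free part of the bucket's push bar: a black sleeve, free to turn, 16 mm thick, 46 mm long along the station's y, on an arm outside the bucket's right (-y) side; when home 32 mm nearer the robot than the hinge and 100 mm above it; it swings over on a 105 mm radius about the hinge, away from the robot and then down, to tip the bucket; nothing stands within 50 mm below the bar
- bin_in (a point): middle of the floor of the white waste bin (inside 200 mm along the station's x, 224 mm along y, walls 62 mm high), part of the station; axes as the station's
- vial1: spent vial: off-white plastic, eight-sided body 30 mm across its flats (which face along x, y and at 45 degrees) and 44 mm tall, white round screw cap 27 mm wide, 60 mm tall in all, heavy base, some 45 g; origin: centre of its underside, z along its axis to the cap. One of up to three held in the shaker; may be absent
- vial2: spent vial: off-white plastic, eight-sided body 30 mm across its flats (which face along x, y and at 45 degrees) and 44 mm tall, white round screw cap 27 mm wide, 60 mm tall in all, heavy base, some 45 g; origin: centre of its underside, z along its axis to the cap. One of up to three held in the shaker; may be absent
- vial3: spent vial: off-white plastic, eight-sided body 30 mm across its flats (which face along x, y and at 45 degrees) and 44 mm tall, white round screw cap 27 mm wide, 60 mm tall in all, heavy base, some 45 g; origin: centre of its underside, z along its axis to the cap. One of up to three held in the shaker; may be absent
- vial4: spent vial: off-white plastic, eight-sided body 30 mm across its flats (which face along x, y and at 45 degrees) and 44 mm tall, white round screw cap 27 mm wide, 60 mm tall in all, heavy base, some 45 g; origin: centre of its underside, z along its axis to the cap. One of up to two standing on the bench between shaker and waste station; may be absent
- vial5: spent vial: off-white plastic, eight-sided body 30 mm across its flats (which face along x, y and at 45 degrees) and 44 mm tall, white round screw cap 27 mm wide, 60 mm tall in all, heavy base, some 45 g; origin: centre of its underside, z along its axis to the cap. One of up to two standing on the bench between shaker and waste station; may be absent
- timer: bystander: white timer block 50 x 60 x 22 mm, lying flat. Leave it alone
- tape: bystander: roll of yellow tape, 90 mm across, 20 mm high. Leave it alone
- reagent: bystander: amber bottle 72 mm across, 150 mm tall. Leave it alone
- beaker: bystander: white plastic cup 72 mm across, 85 mm tall. Leave it alone
- tipbox: bystander: blue closed box 120 x 85 x 50 mm. Leave it alone
- minitray: bystander: grey open tray 90 x 130 x 30 mm. Leave it alone
- marker: bystander: dark pen 110 mm long, 12 mm high, lying flat. Leave it alone
Not all that is in view belongs to the job. Leave any blue or turquoise look-alike of the vial3 alone.

How it is judged:
By the outcome, as a careful person would: the job done as asked, in the order asked, and still so for the second after the job is handed in, with the robot touching nothing.
Of vial1, vial2, vial3 only 2 to 3 are there at a start; the rules pass over those that are not, and their reading is None.
Of vial4, vial5 only 1 to 2 are there at a start; the rules pass over those that are not, and their reading is None.
At some moment in a run one of vial4, vial5 may be knocked a few centimetres aside while the robot is not near it.
Once in a run the grip may slacken for a moment while it holds something.
It also fails if it takes over 210 s, if anything falls off the work surface, if the arm or the gripper's body presses on something with over 40 N, if the wrist force passes 120 N, or if a joint passes its speed limit or range.

## Robot

A 6-joint arm with a two-finger parallel gripper is mounted at the origin on the work surface. World frame = base frame: x ahead of the robot, y to its left, z up, the work surface at z = 0. Lengths are in m, angles in rad, forces in N, time in s.
With the tool pointing down it reaches from about 0.225 to 0.875 m from the base axis. Payload 3.4 kg.
Tool frame: the origin (TCP) lies on the centre line of the jaws, within the pads' length; the fingertips stand 19 mm ahead of it and the grasp point (between the pads) is the TCP; z points along the fingers, y is the direction in which the jaws open and shut (so a half turn about z gives the same grasp; the last joint's range is limited). The gripper opens to 85 mm and grips with 20 to 120 N. Pads are 22 mm wide; open, the fingers measure 114 mm over their backs; the gripper's body (76 mm by 85 mm) begins 54 mm behind the grasp point. The pads swing forward as they close: fully open they stand 13 mm farther back than shut.
Start: joints at [-1.395, 0.276, 1.505, -0, 1.361, -0.121], TCP at [0.168, -0.55, 0.25] pointing down, gripper open.
Joint ranges: [-2.89, 2.89], [-0.75, 2.08], [0.22, 2.7], [-1.18, 4.32], [0.11, 2.71], [-2.7, 2.7]. Speed limits (rad/s): [2.57, 2.57, 3.14, 3.14, 3.14, 3.14].

## Interface

Orientations are given as a unit quaternion [w, x, y, z].
In Python, from rig import monitor, eyes, manip, models gives the robot as it stands.
- The arm moves only by the tool send_rows, never from a script. Its argument "deltas" is a list of rows, each an object with "dp": the shift along the world's x, y, z each as a share of 0.12 m, from -1 to 1, a list of three; "rotation": the turn, a rotation vector about the world's x, y, z each as a share of 0.5 rad, from -1 to 1, a list of three. In form: [{"dp": [dx, dy, dz], "rotation": [rx, ry, rz]}, ...]. A call has 1 to 12 rows; each row is the pose to reach, as a shift and turn from the pose commanded when the call began; what a row does not reach only later rows make up. A row lasts 1/12 s, in which the tool goes at most 41.7 mm and 7.16 degrees, less where a joint would pass 70% of its speed; a pose out of reach is approached as far as the arm can. A call with a number of a shift or a turn outside -1 to 1 is refused whole. A call with a gripper value outside its range is refused whole. "fingers" is the closure, from -1 (fully open) to 1 (shut), set as the call begins (left out, the last holds). The fingers move at their own pace and stop on an object; "grip_force" is the grip in N (left out, the last holds). Time passes only in rows, so rows that repeat a pose let the fingers close. It gives the time, the measured TCP pose, the force and the opening at its end, in the units of the state.
- monitor.get_state(): the state, without advancing time (a new reading comes with each control period).
- eyes.get_image(name): name is "scene" or "top" or "wrist"; returns a dict with "color" (480x640x3 uint8, red, green, blue), "depth" (480x640 float32, m along the optical axis (not along the pixel's ray), 0 where there is no reading), "mtx" (3x3 intrinsics, pixels), "k1" (the pictures are not rectified: a ray, as slopes to the right and down, at radius r is drawn at 1 + k1 r^2 times it, then the intrinsics apply), "rvec" (rotation vector, rad) and "tvec" (3), from world to camera coordinates, as OpenCV has them. Camera axes: x right, y down, z forward; pixel columns grow to the right and rows downward; lengths in m; the calibration is good to about 2 mm. A picture is of the moment at which its call begins.
- manip.sign_off(): hands the job in, once; it reports no verdict.
Trained networks look in a picture, given as the dict that the camera call returned (one of the last four; its "shot" number tells which), for a name from the list of things; names that differ only in an ending like _2 or _b are one class to them, and where a whole thing is asked for, a point or a joint stands for the part that bears it (a point fixed in the world has none). Each returns a list of dicts, best first, with "score" (0 to 1); they miss things now and then, are a little off and sometimes report something else, mostly with a low value. They report only what shows in the picture. A call takes as long as a camera call. They do not tell look-alikes from the thing itself.
- models.find_in(name, picture): "box" ([left, top, right, bottom] in pixels, round what is visible of it).
The state is a dict: "clock": time; "qpos": joint angles; "qd": joint speeds; "effort": joint torques, N m; "position": TCP position; "ee_rot": TCP orientation; "contact_force": force on the tool from outside, world axes, zero at the start; "moment": the same for the moment, N m; "width": finger opening in m.
Only numpy, scipy, OpenCV 4.12 (cv2) and the standard library are available. Lean on these libraries where they do the work, as an engineer would, in place of code of your own. Each camera call takes 0.05 s, during which the arm holds its last target.

## Working session

There is one attempt and no reset: what is moved stays moved. The work goes in short steps, Python scripts to look and compute and a tool call to move; the robot and the scene stay as the last step left them, time stands still between calls to the robot, and variables do not carry over. Pictures are saved under pics/ and viewed, and the job is handed in when it is done.

Besides the shell and the picture viewer there is one more tool, called after "Call:" in YAML: its name, and indented under it one key for each argument. send_rows: Moves the arm, as the interface text tells. Its arguments: {"type":"object","properties":{"deltas":{"type":"array","items":{"type":"object","properties":{"dp":{"type":"array","items":{"type":"number"}},"rotation":{"type":"array","items":{"type":"number"}}}}},"fingers":{"type":"number"},"grip_force":{"type":"number"}},"required":["deltas"]}

```bash
ls; mkdir -p pics; cat > h.py <<'E'
import numpy as np, cv2
from rig import monitor, eyes, manip, models
def shot(n,fn=None):
    p=eyes.get_image(n)
    if fn: cv2.imwrite('pics/'+fn+'.png',p['color'][:,:,::-1])
    return p
def Rt(p):
    R,_=cv2.Rodrigues(np.array(p['rvec'],float)); return R,np.array(p['tvec'],float).ravel()
def rays(p,uv):
    uv=np.atleast_2d(np.array(uv,float)); K=np.array(p['mtx']); k=p['k1']
    d=np.zeros(5); d[0]=k
    x=cv2.undistortPoints(uv.reshape(-1,1,2),K,d).reshape(-1,2)
    return x
def world(p,uv,z=None):
    uv=np.atleast_2d(np.array(uv,float)); x=rays(p,uv); R,t=Rt(p)
    h=np.c_[x,np.ones(len(x))]
    if z is None:
        d=np.array([p['depth'][int(round(v)),int(round(u))] for u,v in uv]); return (h*d[:,None]-t)@R
    c=-R.T@t; w=h@R
    return c+w*((z-c[2])/w[:,2])[:,None]
def proj(p,P):
    d=np.zeros(5); d[0]=p['k1']
    return cv2.projectPoints(np.array(P,float).reshape(-1,1,3),np.array(p['rvec'],float),np.array(p['tvec'],float),np.array(p['mtx']),d)[0].reshape(-1,2)
def cloud(p):
    v,u=np.mgrid[0:480,0:640]; x=rays(p,np.c_[u.ravel(),v.ravel()]); R,t=Rt(p)
    d=p['depth'].ravel(); P=(np.c_[x,np.ones(len(x))]*d[:,None]-t)@R; P[d==0]=np.nan
    return P.reshape(480,640,3)
def st():
    s=monitor.get_state()
    print({k:np.round(s[k],4).tolist() for k in ['clock','qpos','position','ee_rot','contact_force','width']})
    return s
E
python3 - <<'E'
from h import *
st()
for n in ['scene','top','wrist']:
    p=shot(n,n+'0'); R,t=Rt(p); print(n,-R.T@t,p['k1'],p['mtx'][0])
    for k in ['shaker','lock','lock_top','clamp','pawl','pawl_grip','station','bucket','bucket_bar','vial1','timer','tape','reagent','beaker','tipbox','minitray','marker']:
        r=models.find_in(k,p); print(k,[(np.round(a['box']).astype(int).tolist(),round(a['score'],2)) for a in r[:7]])
E
```

```text
pics
{'clock': 0.0, 'qpos': [-1.395, 0.2766, 1.5061, -0.0, 1.3607, -0.121], 'position': [0.1681, -0.5494, 0.2494], 'ee_rot': [-0.001, 0.989, 0.1479, -0.0], 'contact_force': [0.1652, 0.2828, -0.5712], 'width': 0.0859}
scene [1.49019602 0.67295536 1.11311339] -0.04927079547535379 [557.66854465   0.         314.75965162]
shaker [([334, 247, 473, 360], 0.6), ([308, 269, 323, 289], 0.55), ([233, 143, 320, 222], 0.35)]
lock [([381, 282, 392, 299], 0.39)]
lock_top [([442, 286, 458, 307], 0.63), ([309, 267, 322, 290], 0.58)]
clamp [([354, 256, 430, 311], 0.91)]
pawl [([395, 256, 409, 280], 0.62), ([235, 147, 320, 219], 0.15)]
pawl_grip [([383, 282, 394, 300], 0.58), ([396, 256, 412, 280], 0.46)]
station [([196, 147, 330, 283], 0.62)]
bucket [([233, 146, 321, 222], 0.92)]
bucket_bar [([234, 146, 317, 218], 0.7)]
vial1 [([367, 344, 380, 369], 0.86), ([409, 295, 422, 314], 0.79), ([309, 266, 322, 289], 0.75), ([380, 372, 402, 398], 0.73), ([260, 295, 286, 320], 0.71), ([340, 330, 352, 352], 0.65), ([356, 274, 363, 293], 0.64)]
timer [([380, 282, 390, 298], 0.66), ([259, 294, 287, 318], 0.58)]
t
[... 1068 characters left out ...]
328, 206], 0.87), ([351, 262, 459, 322], 0.36)]
tape [([461, 248, 488, 276], 0.93), ([347, 259, 458, 322], 0.29)]
reagent [([134, 238, 162, 260], 0.77)]
beaker [([344, 214, 459, 320], 0.65), ([276, 165, 297, 188], 0.6)]
tipbox [([126, 271, 161, 315], 0.63), ([460, 248, 488, 280], 0.48), ([352, 264, 460, 322], 0.37)]
minitray [([426, 296, 468, 333], 0.71)]
marker [([424, 294, 470, 333], 0.57)]
wrist [ 0.24065288 -0.5285877   0.37428743] 0.002528054587952095 [376.96856954   0.         315.12504857]
shaker []
lock []
lock_top []
clamp []
pawl []
pawl_grip []
station []
bucket []
bucket_bar []
vial1 []
timer []
tape []
reagent []
beaker []
tipbox []
minitray [([236, 1, 296, 32], 0.57)]
marker []
```

```bash
python3 - <<'E'
import cv2
a=cv2.imread('pics/scene0.png'); cv2.imwrite('pics/s_c.png',cv2.resize(a[130:410,170:550],None,fx=2.1,fy=2.1,interpolation=3))
b=cv2.imread('pics/top0.png'); cv2.imwrite('pics/t_c.png',cv2.resize(b[150:360,110:500],None,fx=2.05,fy=2.05,interpolation=3))
E
```

```text
(no output)
```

View pics/scene0.png

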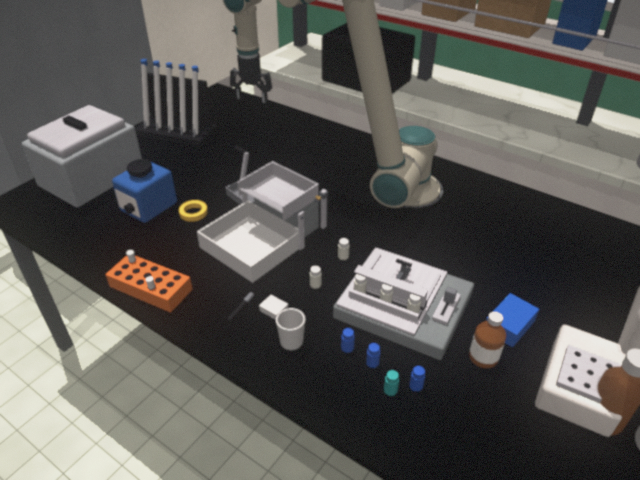

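View pics/top0.png

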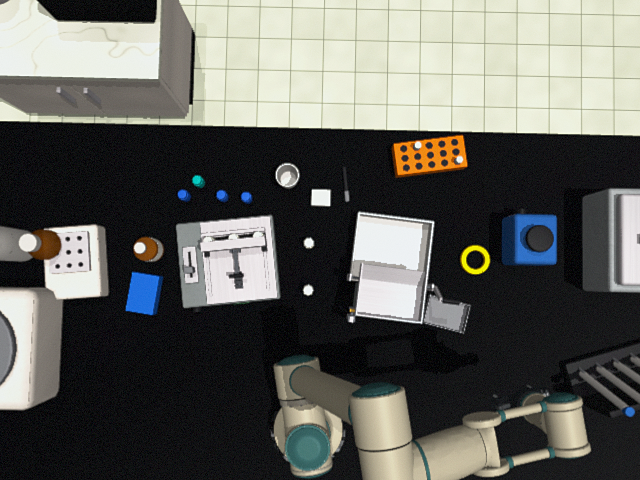

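```bash
sleep 0
```

```text
(no output)
```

View pics/s_c.png

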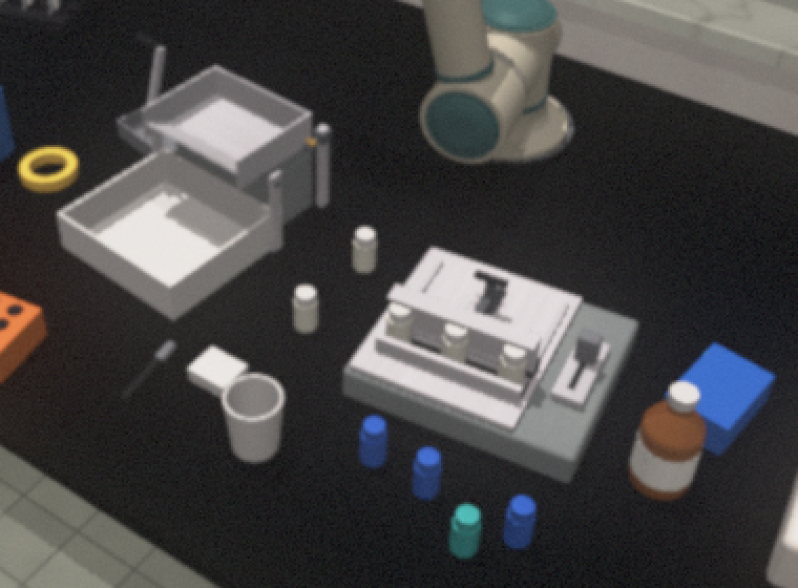

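View pics/t_c.png

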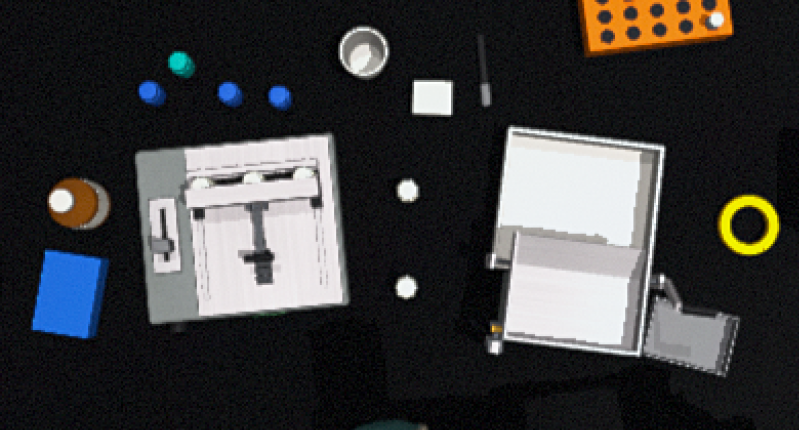

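The scene and top views show three vials clamped in the shaker (top px about 208/233/258, 240), two on the bench (308,243 and 308,290), blue and turquoise look-alikes beyond, the bucket at (390,290), and the push bar at (434,290) beside the minitray.

```bash
python3 - <<'E'
from h import *
p=shot('top'); C=cloud(p); Z=C[:,:,2]
np.set_printoptions(precision=4,suppress=True)
def rect(P):
    (c,s,a)=cv2.minAreaRect((P[:,:2]*1000).astype(np.float32)); return np.round(np.array(c)/1000,4),np.round(s,1),round(a,2)
def region(u0,v0,u1,v1): 
    m=np.zeros((480,640),bool); m[v0:v1,u0:u1]=1; return m
sh=region(165,205,295,320)
print('z hist shaker',np.histogram(Z[sh],bins=np.arange(-.01,.16,.01)))
for lo,hi in [(.02,.2),(.058,.072),(.12,.14),(.03,.057)]:
    m=sh&(Z>lo)&(Z<hi); 
    n,l,s,_=cv2.connectedComponentsWithStats(m.astype(np.uint8)); 
    i=1+np.argmax(s[1:,4]); print(lo,hi,s[i],rect(C[l==i]),C[l==i].mean(0))
bk=region(335,200,480,340)
print(np.histogram(Z[bk],bins=np.arange(-.01,.26,.01)))
for lo,hi in [(.02,.075),(.11,.2),(.12,.13),(.15,.2)]:
    m=bk&(Z>lo)&(Z<hi); 
    n,l,s,_=cv2.connectedComponentsWithStats(m.astype(np.uint8)); 
    i=1+np.argmax(s[1:,4]); print(lo,hi,s[i],rect(C[l==i]),C[l==i].mean(0))
for b in [(300,235,318,252),(300,282,318,299)]:
    m=region(*b)&(Z>.05); print('vial',C[m].mean(0),m.sum(), np.median(C[m],0))
print('bar heights'); m=region(420,275,450,325)&(Z>.18); print(C[m].mean(0) if m.any() else None, C[m].min(0),C[m].max(0),m.sum())
print('lock'); m=region(178,245,200,290); print(np.histogram(Z[m],bins=np.arange(0,.14,.01)))
E
```

```text
z hist shaker (array([3487, 2784,  112,   17,   37,  468, 2137, 3516,  840,  270,  130,
         77,   97,  339,  373,    7]), array([-0.01,  0.  ,  0.01,  0.02,  0.03,  0.04,  0.05,  0.06,  0.07,
        0.08,  0.09,  0.1 ,  0.11,  0.12,  0.13,  0.14,  0.15]))
0.02 0.2 [ 176  215  105   98 8308] (array([0.5067, 0.259 ]), array([277. , 303.2]), 6.88) [0.5119 0.2557 0.0698]
0.058 0.072 [ 180  216   99   90 4088] (array([0.5138, 0.2533]), array([253.6, 288.7]), 7.25) [0.5029 0.2313 0.0648]
0.12 0.14 [200 232  65  20 692] (array([0.5716, 0.2353]), array([ 42.5, 189.2]), 6.97) [0.5669 0.2344 0.1303]
0.03 0.057 [ 176  219   98   94 1363] (array([0.5108, 0.2769]), array([276.6, 278.6]), 10.71) [0.4859 0.3525 0.0513]
(array([6289, 7780,  988,  267,  138,   69,  180,  233,   19,   13,   48,
         12,  468, 1835,  650,  389,  109,  161,  134,   10,    4,    9,
         22,   79,   16,    0]), array([-0.01,  0.  ,  0.01,  0.02,  0.03,  0.04,  0.05,  0.06,  0.07,
        0.08,  0.09,  0.1 ,  0.11,  0.12,  0.13,  0.14,  0.15,  0.16,
        0.17,  0.18,  0.19,  0.2 ,  0.21,  0.22,  0.23,  0.2
[... 183 characters left out ...]
0.2384]), array([259.8, 172.1]), 89.75) [ 0.4292 -0.2335  0.1321]
0.12 0.13 [ 357  273   66   48 1733] (array([ 0.4198, -0.2336]), array([182.4, 120.2]), 84.38) [ 0.4167 -0.2333  0.1247]
0.15 0.2 [355 263  73  61 344] (array([ 0.4309, -0.2321]), array([193.4, 149.6]), 84.04) [ 0.4083 -0.2391  0.1668]
vial [0.5769 0.0112 0.0592] 62 [0.5768 0.0117 0.0588]
vial [0.4318 0.0099 0.0591] 59 [0.4316 0.011  0.0586]
bar heights
[ 0.419  -0.369   0.2163] [ 0.4078 -0.3858  0.1802] [ 0.4345 -0.3572  0.2392] 84
lock
(array([ 27,   0,   0,   2,  84, 328, 278, 161,   3,   8,  44,  17,   0,
         0]), array([0.  , 0.01, 0.02, 0.03, 0.04, 0.05, 0.06, 0.07, 0.08, 0.09, 0.1 ,
       0.11, 0.12, 0.13, 0.14]))
```

Call:
send_rows:
  deltas:
    - {"dp": [0.3, 0.3, 0.3], "rotation": [0, 0, 0]}
    - {"dp": [0.5, 0.5, 0.6], "rotation": [0, 0, -0.1]}
    - {"dp": [0.8, 0.8, 0.8], "rotation": [0, 0, -0.2]}
    - {"dp": [1, 1, 1], "rotation": [0, 0, -0.354]}
    - {"dp": [1, 1, 1], "rotation": [0, 0, -0.354]}
    - {"dp": [1, 1, 1], "rotation": [0, 0, -0.354]}
    - {"dp": [1, 1, 1], "rotation": [0, 0, -0.354]}
  fingers: -0.2

```text
clock: 3.33
position: [0.2895, -0.4293, 0.3723]
ee_rot: [0.002, 0.998, 0.062, 0.001]
contact_force: [-0.4, -0.7, -0.5]
width: 0.0513
```

Call:
send_rows:
  deltas:
    - {"dp": [0.1, 0.4, 0], "rotation": [0, 0, 0]}
    - {"dp": [0.2, 0.7, 0], "rotation": [0, 0, 0]}
    - {"dp": [0.3, 1, 0], "rotation": [0, 0, 0]}
    - {"dp": [0.3, 1, 0], "rotation": [0, 0, 0]}

```text
clock: 3.67
position: [0.3244, -0.3041, 0.3697]
ee_rot: [-0.003, 0.998, 0.062, 0.0]
contact_force: [-0.3, -0.7, -0.7]
width: 0.0509
```

Call:
send_rows:
  deltas:
    - {"dp": [0.1, 0.4, 0], "rotation": [0, 0, 0]}
    - {"dp": [0.2, 0.7, 0], "rotation": [0, 0, 0]}
    - {"dp": [0.3, 1, 0], "rotation": [0, 0, 0]}
    - {"dp": [0.3, 1, 0], "rotation": [0, 0, 0]}

```text
clock: 4.0
position: [0.3607, -0.1842, 0.3696]
ee_rot: [-0.003, 0.998, 0.063, 0.0]
contact_force: [-0.7, 0.1, 0.5]
width: 0.0508
```

Call:
send_rows:
  deltas:
    - {"dp": [0.1, 0.4, 0], "rotation": [0, 0, 0]}
    - {"dp": [0.2, 0.7, 0], "rotation": [0, 0, 0]}
    - {"dp": [0.3, 1, 0], "rotation": [0, 0, 0]}
    - {"dp": [0.3, 1, 0], "rotation": [0, 0, 0]}

```text
clock: 4.33
position: [0.3972, -0.0643, 0.3695]
ee_rot: [-0.003, 0.998, 0.064, 0.0]
contact_force: [-0.2, -0.4, -0.1]
width: 0.0514
```

Call:
send_rows:
  deltas:
    - {"dp": [0, 0.4, 0], "rotation": [0, 0, 0]}
    - {"dp": [0, 0.7, 0], "rotation": [0, 0, 0]}
    - {"dp": [0, 1, 0], "rotation": [0, 0, 0]}
    - {"dp": [0, 1, 0], "rotation": [0, 0, 0]}

```text
clock: 4.67
position: [0.3956, 0.0546, 0.3694]
ee_rot: [-0.002, 0.998, 0.063, -0.001]
contact_force: [-0.7, -0.2, 0.5]
width: 0.0515
```

Call:
send_rows:
  deltas:
    - {"dp": [0, 0.4, -0.1], "rotation": [0, 0, 0]}
    - {"dp": [0, 0.7, -0.3], "rotation": [0, 0, 0]}
    - {"dp": [0, 1, -0.5], "rotation": [0, 0, 0]}
    - {"dp": [0, 1, -0.5], "rotation": [0, 0, 0]}
    - {"dp": [0, 1, -0.5], "rotation": [0, 0, 0]}

```text
clock: 5.08
position: [0.3954, 0.1702, 0.3075]
ee_rot: [0.001, 0.998, 0.061, -0.003]
contact_force: [0.0, -1.1, -0.7]
width: 0.0514
```

Call:
send_rows:
  deltas:
    - {"dp": [0.1, 0.3, 0], "rotation": [0, 0, 0]}
    - {"dp": [0.2, 0.7, 0], "rotation": [0, 0, 0]}
    - {"dp": [0.2, 0.7, 0], "rotation": [0, 0, 0]}
    - {"dp": [0.2, 0.7, 0], "rotation": [0, 0, 0]}

```text
clock: 5.42
position: [0.4221, 0.2541, 0.3104]
ee_rot: [0.0, 0.998, 0.06, 0.0]
contact_force: [0.5, -0.6, -0.3]
width: 0.0514
```

```bash
cat > t1.py <<'E'
from h import *
np.set_printoptions(precision=4,suppress=True)
st(); p=shot('wrist','w1'); np.save('w1.npy',p,allow_pickle=True)
C=cloud(p); Z=C[:,:,2]
for k in ['lock_top','clamp','pawl_grip','vial1']:
    r=models.find_in(k,p)
    for a in r[:6]:
        b=a['box']; print(k,np.round(b),round(a['score'],2),world(p,[(b[0]+b[2])/2,(b[1]+b[3])/2]))
np.savez('w1c.npz',C=C)
E
python3 t1.py
```

```text
{'clock': 5.4167, 'qpos': [0.4012, 0.1205, 1.5597, -0.001, 1.4609, 1.8511], 'position': [0.4221, 0.2541, 0.3104], 'ee_rot': [0.0004, 0.9982, 0.0604, 0.0004], 'contact_force': [0.5149, -0.609, -0.3034], 'width': 0.0514}
lock_top [171. 112. 213. 139.] 0.57 [[0.4874 0.363  0.1098]]
clamp [231.   9. 499. 171.] 0.68 [[0.5357 0.2213 0.0661]]
clamp [595. 184. 640. 315.] 0.16 [[ 0.402  -0.1168  0.0015]]
pawl_grip [334.  67. 388. 177.] 0.66 [[0.5074 0.2228 0.0889]]
vial1 [344.   0. 382.  14.] 0.98 [[0.5841 0.2381 0.125 ]]
vial1 [439.   0. 489.  14.] 0.78 [[0.5927 0.166  0.1256]]
vial1 [511. 199. 568. 238.] 0.67 [[0.437  0.0227 0.0561]]
vial1 [244.   1. 288.  13.] 0.64 [[0.5753 0.3072 0.1254]]
vial1 [544.  52. 615.  94.] 0.63 [[0.5752 0.0247 0.0538]]
```

View pics/w1.png

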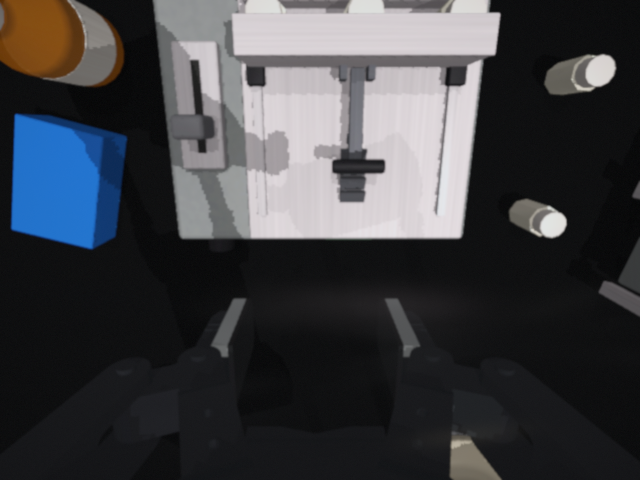

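The wrist view shows the lock grip at about (192,125), the pawl crossbar at (358,166), the clamp flange at (365,35) and two bench vials on the right.

```bash
python3 - <<'E'
from h import *
np.set_printoptions(precision=4,suppress=True)
p=np.load('w1.npy',allow_pickle=True).item(); C=np.load('w1c.npz')['C']; Z=C[:,:,2]
def reg(u0,v0,u1,v1,lo,hi):
    m=np.zeros((480,640),bool); m[v0:v1,u0:u1]=1; return m&(Z>lo)&(Z<hi)
def rect(m):
    P=C[m]; (c,s,a)=cv2.minAreaRect((P[:,:2]*1000).astype(np.float32)); return np.round(c,1),np.round(s,1),round(a,2),P.mean(0),m.sum()
print('lock',rect(reg(160,100,225,150,.095,.125)))
print('hist',np.histogram(Z[reg(160,100,225,150,0,.2)],bins=np.arange(.04,.13,.005)))
print('flange',rect(reg(225,5,505,62,.125,.14)))
print('xbar',rect(reg(325,150,395,180,.105,.13)))
print(np.histogram(Z[reg(325,150,395,180,0,.2)],bins=np.arange(.04,.14,.005)))
# near edge of shaker base & platform corners at front
print('platform front corners', world(p,[[250,238],[463,237]],.065), 'base', world(p,[[181,238],[463,237]]))
print('plat hist',np.median(Z[reg(270,180,320,230,0,.2)]), np.median(Z[reg(185,180,235,230,0,.2)]))
E
```

```text
lock (array([486.3, 367.2]), array([19.4, 27.9]), 6.36, array([0.4864, 0.3654, 0.1083]), np.int64(892))
hist (array([   0,    0,  247,  184,   45, 1078,  271,   32,   34,   34,   38,
         38,   42,  632,  180,    0,    0]), array([0.04 , 0.045, 0.05 , 0.055, 0.06 , 0.065, 0.07 , 0.075, 0.08 ,
       0.085, 0.09 , 0.095, 0.1  , 0.105, 0.11 , 0.115, 0.12 , 0.125]))
flange (array([568.7, 234.7]), array([ 33.8, 190. ]), 6.93, array([0.5661, 0.2345, 0.1319]), np.int64(12119))
xbar (array([472.3, 223.3]), array([10.7, 43.5]), 6.76, array([0.4725, 0.2234, 0.1197]), np.int64(746))
(array([  0,   0,   0,   0, 327, 680,  86, 131,   1, 111,  10,   0,   0,
         0,   0, 371, 375,   0,   0]), array([0.04 , 0.045, 0.05 , 0.055, 0.06 , 0.065, 0.07 , 0.075, 0.08 ,
       0.085, 0.09 , 0.095, 0.1  , 0.105, 0.11 , 0.115, 0.12 , 0.125,
       0.13 , 0.135]))
platform front corners [[0.383  0.3152 0.065 ]
 [0.4101 0.0997 0.065 ]] base [[ 0.3528  0.4067 -0.0005]
 [ 0.395   0.0714  0.0007]]
plat hist 0.06529471555153768 0.05522363562907873
```

Call:
send_rows:
  deltas:
    - {"dp": [0.2, 0.3, -0.2], "rotation": [0, 0, 0]}
    - {"dp": [0.4, 0.6, -0.4], "rotation": [0, 0, 0]}
    - {"dp": [0.535, 0.937, -0.7], "rotation": [0, 0, 0]}
    - {"dp": [0.535, 0.937, -1], "rotation": [0, 0, 0]}
    - {"dp": [0.535, 0.937, -1], "rotation": [0, 0, 0]}
    - {"dp": [0.535, 0.937, -1], "rotation": [0, 0, 0]}

```text
clock: 6.17
position: [0.4828, 0.3652, 0.1856]
ee_rot: [0.002, 0.998, 0.06, -0.004]
contact_force: [-0.0, -0.6, -0.4]
width: 0.0512
```

```bash
python3 - <<'E'
from h import *
st()
p=shot('wrist','w2')
E
```

```text
{'clock': 6.1667, 'qpos': [0.5328, 0.3666, 1.5342, -0.0002, 1.2497, 1.9839], 'position': [0.4828, 0.3652, 0.1856], 'ee_rot': [0.0021, 0.9982, 0.0599, -0.004], 'contact_force': [-0.0326, -0.6041, -0.4144], 'width': 0.0512}
```

View pics/w2.png

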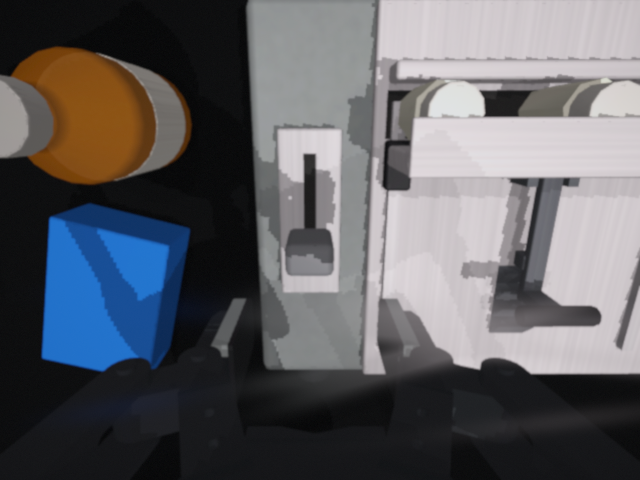

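The lock grip lies at (310,250), centred between the jaws; I go down onto it.

Call:
send_rows:
  deltas:
    - {"dp": [0, 0, -0.25], "rotation": [0, 0, 0]}
    - {"dp": [0, 0, -0.5], "rotation": [0, 0, 0]}
    - {"dp": [0, 0, -0.73], "rotation": [0, 0, 0]}
    - {"dp": [0, 0, -0.73], "rotation": [0, 0, 0]}
    - {"dp": [0, 0, -0.73], "rotation": [0, 0, 0]}

```text
clock: 6.63
position: [0.4845, 0.3654, 0.104]
ee_rot: [0.0, 0.998, 0.059, 0.0]
contact_force: [0.5, 0.4, 0.9]
width: 0.0508
```

Call:
send_rows:
  deltas:
    - {"dp": [0, 0, 0], "rotation": [0, 0, 0]}
    - {"dp": [0, 0, 0], "rotation": [0, 0, 0]}
    - {"dp": [0, 0, 0], "rotation": [0, 0, 0]}
    - {"dp": [0, 0, 0], "rotation": [0, 0, 0]}
    - {"dp": [0, 0, 0], "rotation": [0, 0, 0]}
  fingers: 1
  grip_force: 30

```text
clock: 7.05
position: [0.4862, 0.3686, 0.1063]
ee_rot: [-0.002, 0.998, 0.06, 0.003]
contact_force: [-1.9, 4.3, 6.8]
width: 0.0275
```

Call:
send_rows:
  deltas:
    - {"dp": [0.1, 0.012, 0], "rotation": [0, 0, 0]}
    - {"dp": [0.2, 0.024, 0], "rotation": [0, 0, 0]}
    - {"dp": [0.3, 0.035, 0], "rotation": [0, 0, 0]}
    - {"dp": [0.38, 0.045, 0], "rotation": [0, 0, 0]}
    - {"dp": [0.45, 0.053, 0], "rotation": [0, 0, 0]}
    - {"dp": [0.48, 0.057, 0], "rotation": [0, 0, 0]}
    - {"dp": [0.48, 0.057, 0], "rotation": [0, 0, 0]}

```text
clock: 7.63
position: [0.5335, 0.3744, 0.1062]
ee_rot: [-0.001, 0.998, 0.059, -0.008]
contact_force: [-21.3, 1.0, 19.9]
width: 0.0273
```

Call:
send_rows:
  deltas:
    - {"dp": [0.02, 0.002, 0], "rotation": [0, 0, 0]}
    - {"dp": [0.04, 0.005, 0], "rotation": [0, 0, 0]}
    - {"dp": [0.06, 0.007, 0], "rotation": [0, 0, 0]}
    - {"dp": [0.06, 0.007, 0], "rotation": [0, 0, 0]}

```text
clock: 7.97
position: [0.5341, 0.3745, 0.1061]
ee_rot: [0.0, 0.998, 0.06, -0.014]
contact_force: [-32.3, 1.5, 27.5]
width: 0.0276
```

Call:
send_rows:
  deltas:
    - {"dp": [-0.07, -0.008, 0], "rotation": [0, 0, 0]}
    - {"dp": [-0.07, -0.008, 0], "rotation": [0, 0, 0]}

```text
clock: 8.13
position: [0.5334, 0.3744, 0.1061]
ee_rot: [-0.001, 0.998, 0.06, -0.005]
contact_force: [-16.1, 2.0, 16.3]
width: 0.0276
```

```bash
python3 - <<'E'
from h import *
s=st(); print(s['moment'])
p=shot('wrist','w3')
p=shot('scene'); cv2.imwrite('pics/s3.png',cv2.resize(p['color'][210:390,290:540,::-1],None,fx=3,fy=3,interpolation=2))
E
```

```text
{'clock': 8.1333, 'qpos': [0.502, 0.4949, 1.5311, 0.007, 1.1243, 1.9495], 'position': [0.5334, 0.3744, 0.1061], 'ee_rot': [-0.001, 0.9982, 0.0601, -0.0053], 'contact_force': [-16.1235, 2.0411, 16.2884], 'width': 0.0276}
[0.30860302 2.82140937 0.04261479]
```

View pics/w3.png

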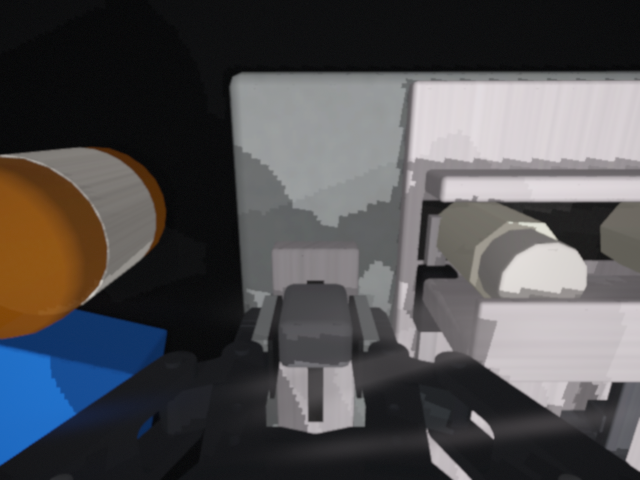

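View pics/s3.png

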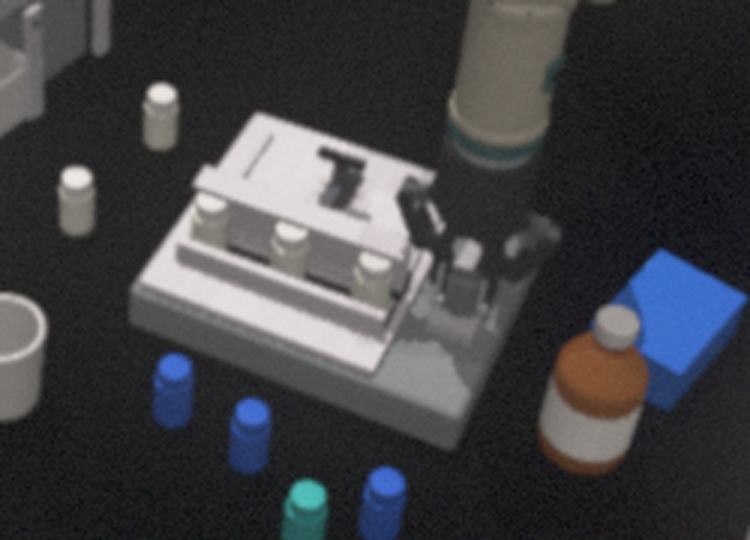

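Call:
send_rows:
  deltas:
    - {"dp": [-0.06, -0.008, 0], "rotation": [0, 0, 0]}
    - {"dp": [-0.06, -0.008, 0], "rotation": [0, 0, 0]}
    - {"dp": [-0.06, -0.008, 0], "rotation": [0, 0, 0]}
    - {"dp": [-0.06, -0.008, 0], "rotation": [0, 0, 0]}
    - {"dp": [-0.06, -0.008, 0], "rotation": [0, 0, 0]}
  fingers: -0.2

```text
clock: 8.65
position: [0.5329, 0.3752, 0.105]
ee_rot: [-0.003, 0.998, 0.059, 0.0]
contact_force: [-5.4, 6.9, 7.2]
width: 0.051
```

Call:
send_rows:
  deltas:
    - {"dp": [0, 0, 0.3], "rotation": [0, 0, 0]}
    - {"dp": [0, 0, 0.6], "rotation": [0, 0, 0]}
    - {"dp": [-0.4, 0, 0.9], "rotation": [0, 0, 0]}
    - {"dp": [-0.8, 0, 1], "rotation": [0, 0, 0]}
    - {"dp": [-0.8, 0, 1], "rotation": [0, 0, 0]}
    - {"dp": [-0.8, 0, 1], "rotation": [0, 0, 0]}

```text
clock: 9.15
position: [0.4343, 0.3723, 0.2264]
ee_rot: [-0.001, 0.998, 0.061, 0.001]
contact_force: [-0.5, 0.0, -0.1]
width: 0.0514
```

```bash
cat > lockm.py <<'E'
from h import *
import sys
np.set_printoptions(precision=4,suppress=True)
st(); p=shot('wrist',sys.argv[1])
C=cloud(p); Z=C[:,:,2]
m=(abs(C[:,:,1]-.37)<.04)&(Z>.095)&(Z<.125)&(C[:,:,0]>.45)&(C[:,:,0]<.62)
n,l,s,_=cv2.connectedComponentsWithStats(m.astype(np.uint8)); i=1+np.argmax(s[1:,4])
P=C[l==i];(c,s,a)=cv2.minAreaRect((P[:,:2]*1000).astype(np.float32)); print('lock',c,s,a,P.mean(0))
m=(abs(C[:,:,1]-.37)<.05)&(Z>.06)&(Z<.075)&(C[:,:,0]>.40)&(C[:,:,0]<.66)
n,l,s,_=cv2.connectedComponentsWithStats(m.astype(np.uint8))
for i in range(1,n):
    if s[i,4]>150:
        P=C[l==i];(c,q,a)=cv2.minAreaRect((P[:,:2]*1000).astype(np.float32)); print('plate',c,q,a,P.mean(0))
E
python3 lockm.py w4
```

```text
{'clock': 9.15, 'qpos': [0.5868, 0.2842, 1.5535, 0.0004, 1.301, 2.0356], 'position': [0.4343, 0.3723, 0.2264], 'ee_rot': [-0.0009, 0.9981, 0.0609, 0.0011], 'contact_force': [-0.546, 0.046, -0.0565], 'width': 0.0514}
lock (532.2515258789062, 373.3917236328125) (20.013683319091797, 27.96249008178711) 6.855393886566162 [0.5319 0.3736 0.1089]
plate (510.3423156738281, 321.4914245605469) (176.2914581298828, 20.473310470581055) 6.5145087242126465 [0.5379 0.3286 0.066 ]
plate (502.8191833496094, 369.74383544921875) (109.4482650756836, 40.08705139160156) 6.901915073394775 [0.4988 0.3697 0.0693]
```

View pics/w4.png

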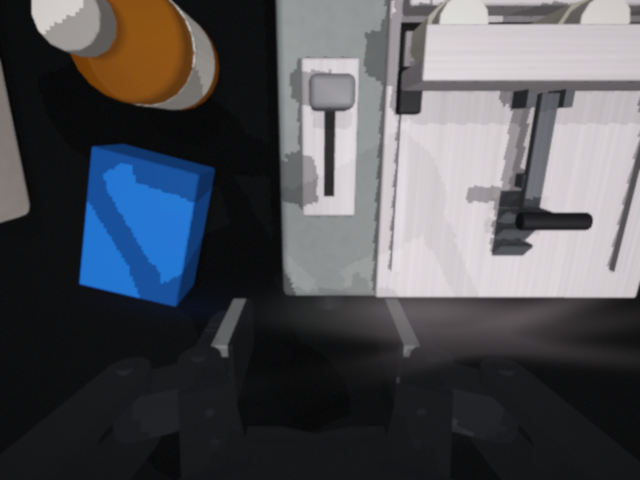

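The lock is 30 mm beyond its plate's centre, so at its far stop (it began at about 0.013). Next is the pawl; I check its profile in the depth.

```bash
cat > pp.py <<'E'
from h import *
np.set_printoptions(precision=4,suppress=True,linewidth=200)
C=np.load('w1c.npz')['C']
yaw=.119; R=np.array([[np.cos(yaw),np.sin(yaw)],[-np.sin(yaw),np.cos(yaw)]])
o=np.array([.4723,.2233])
L=(C[:,:,:2]-o)@R.T; Z=C[:,:,2]
# grid map heights mm
for xi in range(80,-40,-4):
    row=[]
    for yi in range(-32,34,4):
        m=(abs(L[:,:,0]*1000-xi)<2)&(abs(L[:,:,1]*1000-yi)<2)
        row.append(int(round(np.nanmedian(Z[m])*1000-65)) if m.any() else -99)
    print(xi,row)
E
python3 pp.py
```

```text
80 [38, 38, 40, 38, 48, 46, 39, 44, 48, 40, 48, 48, 35, 39, 36, 39, 39]
76 [0, 0, 1, 0, 24, 24, 14, 24, 25, 24, 24, 24, 1, 0, 0, 0, 0]
72 [0, 0, 0, 0, 23, 24, 16, 24, 24, 24, 23, 24, 1, 0, 0, 0, 0]
68 [0, 0, 0, 0, 0, 1, 1, 24, 24, 24, 1, 1, 1, 0, 0, 0, 0]
64 [1, 0, 1, 1, 0, 0, 0, 24, 24, 24, 0, 0, 0, 1, 0, 1, 1]
60 [0, 0, 0, 0, 0, 0, 1, 25, 25, 23, 0, 0, 0, 0, 0, 0, 0]
56 [0, 1, 1, 0, 0, 0, 1, 24, 24, 24, 0, 0, 0, 0, 0, 0, 0]
52 [1, 0, 0, 0, 0, 0, 0, 24, 24, 24, 1, 1, 0, 0, 1, 0, 0]
48 [0, 0, 0, 0, 0, 0, 1, 24, 24, 24, 0, 0, 0, 0, 0, 0, 1]
44 [0, 0, 0, 0, 0, 0, 0, 24, 24, 24, 0, 0, 0, 0, 0, 0, 0]
40 [0, 0, 0, 0, 0, 0, 1, 24, 25, 24, 1, 0, 0, 0, 0, 1, 1]
36 [0, 0, 0, 0, 0, 0, 2, 24, 24, 23, 1, 0, 0, 0, 0, 0, 0]
32 [0, 0, 0, 1, 1, 0, 1, 24, 24, 23, 0, 0, 0, 0, 0, 0, 1]
28 [0, 0, 0, 0, 0, 1, 1, 24, 24, 23, 0, 0, 0, 0, 0, 0, 0]
24 [0, 0, 0, 0, 1, 0, 19, 24, 24, 24, 1, 0, 1, 0, 0, 0, 1]
20 [1, 0, 0, 0, 1, 0, 20, 24, 24, 24, 1, 0, 1, 0, 0, 0, 0]
16 [0, 0, 0, 0, 0, 0, 1, 24, 24, 24, 0, 0, 0, 0, 1, 0, 0]
12 [1, 0, 1, 0, 0, 3, 14, 24, 24, 24, 6, 1, 0, 0, 0, 0, 0]
8 [0, 0, 1, 0, 0, 11, 12, 24, 24, 24, 11, 1, 0, 0, 0, 0, 0]
4 [1, 0, 0, 51, 51, 53, 53, 52, 53, 51, 52, 52, 52, 50, 1, 0, 0]
0 [1, -99, -99, 56, 56, 56, 56, 56, 56, 56, 55, 56, 56, 55, 1, 0, 1]
-4 [0, -99, -99, 55, 55, 55, 55, 55, 55, 54, 55, 55, 55, 54, 0, 0, 0]
-8 [0, -99, -99, -99, -99, -99, -99, -99, -99, -99, -99, -99, -99, 1, 0, 0, 0]
-12 [0, 0, 0, 0, 0, 4, 3, 4, 3, 3, 4, 2, 0, 0, 0, 0, 0]
-16 [0, 1, 0, 0, 0, 13, 13, 13, 13, 13, 13, 3, 0, 0, 0, 0, 0]
-20 [0, 0, 0, 1, 0, 9, 10, 9, 10, 10, 10, 4, 0, 0, 1, 0, 0]
-24 [1, 1, 1, 0, 0, 5, 6, 5, 6, 6, 5, 1, 0, 321, 320, 0, 1]
-28 [0, 0, 0, 1, 0, 8, 12, 12, 10, 297, 301, 308, 309, 312, 317, 1, 0]
-32 [0, 309, 306, 302, 298, 287, 282, 275, 279, 279, 280, 284, 310, 1, 308, 309, 309]
-36 [0, 306, 305, 303, 307, 294, 281, 277, 253, 254, 257, 254, 0, 302, 306, 308, 308]
```

Call:
send_rows:
  deltas:
    - {"dp": [0.1, -0.2, 0], "rotation": [0, 0, 0.25]}
    - {"dp": [0.1, -0.4, 0], "rotation": [0, 0, 0.5]}
    - {"dp": [0.1, -0.6, 0], "rotation": [0, 0, 0.75]}
    - {"dp": [0.1, -0.6, 0], "rotation": [0, 0, 1]}
    - {"dp": [0.1, -0.6, 0], "rotation": [0, 0, 1]}
  fingers: -0.2

```text
clock: 9.62
position: [0.4512, 0.2988, 0.2226]
ee_rot: [0.001, 0.952, 0.305, 0.0]
contact_force: [-0.1, -0.2, -0.4]
width: 0.0513
```

Call:
send_rows:
  deltas:
    - {"dp": [0.1, -0.2, 0], "rotation": [0, 0, 0.25]}
    - {"dp": [0.2, -0.4, 0], "rotation": [0, 0, 0.5]}
    - {"dp": [0.2, -0.6, 0], "rotation": [0, 0, 0.75]}
    - {"dp": [0.2, -0.6, 0], "rotation": [0, 0, 1]}
    - {"dp": [0.2, -0.6, 0], "rotation": [0, 0, 1]}

```text
clock: 10.03
position: [0.475, 0.2274, 0.2225]
ee_rot: [0.0, 0.848, 0.53, 0.0]
contact_force: [-0.4, 0.7, 0.3]
width: 0.0512
```

Call:
send_rows:
  deltas:
    - {"dp": [0, 0, 0], "rotation": [0, 0, 0.25]}
    - {"dp": [0, 0, 0], "rotation": [0, 0, 0.5]}
    - {"dp": [0, 0, 0], "rotation": [0, 0, 0.75]}
    - {"dp": [0, 0, 0], "rotation": [0, 0, 1]}
    - {"dp": [0, 0, 0], "rotation": [0, 0, 1]}
    - {"dp": [0, 0, 0], "rotation": [0, 0, 1]}

```text
clock: 10.53
position: [0.4741, 0.229, 0.2226]
ee_rot: [0.0, 0.692, 0.722, 0.0]
contact_force: [-1.0, 0.2, -0.1]
width: 0.0514
```

```bash
python3 - <<'E'
from h import *
from scipy.spatial.transform import Rotation as Ro
s=st(); q=np.array(s['ee_rot']); R=Ro.from_quat(q[[1,2,3,0]]).as_matrix(); print(R, np.arctan2(R[1,0],R[0,0]))
p=shot('wrist','w5'); C=cloud(p)
m=(abs(C[:,:,0]-.4723)<.03)&(abs(C[:,:,1]-.2233)<.04)&(C[:,:,2]>.107)&(C[:,:,2]<.127)
print(m.sum(), C[m].mean(0), cv2.minAreaRect((C[m][:,:2]*1000).astype(np.float32)))
E
```

```text
{'clock': 10.5333, 'qpos': [0.3178, 0.2205, 1.6529, -0.0, 1.2676, 0.2745], 'position': [0.4741, 0.229, 0.2226], 'ee_rot': [0.0001, 0.6917, 0.7222, 0.0002], 'contact_force': [-1.0448, 0.1788, -0.1395], 'width': 0.0514}
[[-4.32282155e-02  9.99065094e-01  5.09672730e-04]
 [ 9.99065216e-01  4.32281450e-02  1.48434427e-04]
 [ 1.26263448e-04  5.15612851e-04 -9.99999859e-01]] 1.6140380172123359
1223 [0.47192797 0.2251869  0.11957094] ((471.9193115234375, 223.87362670898438), (11.96742057800293, 44.10273361206055), 6.881727695465088)
```

View pics/w5.png

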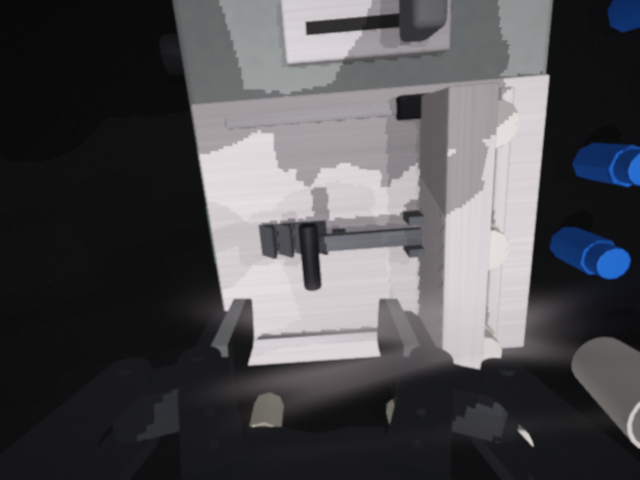

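The crossbar at (311,257) lies between the jaws, clear of the flange; a small turn, then down.

Call:
send_rows:
  deltas:
    - {"dp": [-0.018, -0.044, -0.2], "rotation": [0, 0, 0.152]}
    - {"dp": [-0.018, -0.044, -0.4], "rotation": [0, 0, 0.152]}
    - {"dp": [-0.018, -0.044, -0.6], "rotation": [0, 0, 0.152]}
    - {"dp": [-0.018, -0.044, -0.8], "rotation": [0, 0, 0.152]}
    - {"dp": [-0.018, -0.044, -0.89], "rotation": [0, 0, 0.152]}
    - {"dp": [-0.018, -0.044, -0.89], "rotation": [0, 0, 0.152]}
    - {"dp": [-0.018, -0.044, -0.89], "rotation": [0, 0, 0.152]}

```text
clock: 11.17
position: [0.4714, 0.2232, 0.1156]
ee_rot: [-0.0, 0.662, 0.749, -0.0]
contact_force: [0.1, 0.3, -0.1]
width: 0.0513
```

Call:
send_rows:
  deltas:
    - {"dp": [0, 0, 0], "rotation": [0, 0, 0]}
    - {"dp": [0, 0, 0], "rotation": [0, 0, 0]}
    - {"dp": [0, 0, 0], "rotation": [0, 0, 0]}
    - {"dp": [0, 0, 0], "rotation": [0, 0, 0]}
    - {"dp": [0, 0, 0], "rotation": [0, 0, 0]}
    - {"dp": [0, 0, 0], "rotation": [0, 0, 0]}
    - {"dp": [0, 0, 0], "rotation": [0, 0, 0]}
  fingers: 1
  grip_force: 40

```text
clock: 11.75
position: [0.4711, 0.2231, 0.116]
ee_rot: [-0.0, 0.662, 0.75, -0.0]
contact_force: [-1.8, 0.9, -1.4]
width: 0.0102
```

Call:
send_rows:
  deltas:
    - {"dp": [0.019, 0.002, 0.036], "rotation": [0, 0, 0]}
    - {"dp": [0.04, 0.005, 0.072], "rotation": [0, 0, 0]}
    - {"dp": [0.067, 0.008, 0.112], "rotation": [0, 0, 0]}
    - {"dp": [0.098, 0.012, 0.151], "rotation": [0, 0, 0]}
    - {"dp": [0.098, 0.012, 0.151], "rotation": [0, 0, 0]}
    - {"dp": [0.098, 0.012, 0.151], "rotation": [0, 0, 0]}

```text
clock: 12.25
position: [0.4801, 0.2241, 0.1324]
ee_rot: [-0.003, 0.662, 0.75, -0.003]
contact_force: [-5.6, 2.0, -9.7]
width: 0.0103
```

```bash
python3 - <<'E'
from h import *
s=st()
p=shot('wrist','w6')
E
```

```text
{'clock': 12.25, 'qpos': [0.3045, 0.3075, 1.7756, 0.0015, 1.0667, 0.1791], 'position': [0.4801, 0.2241, 0.1324], 'ee_rot': [-0.0027, 0.6617, 0.7498, -0.0032], 'contact_force': [-5.5984, 2.006, -9.7413], 'width': 0.0103}
```

View pics/w6.png

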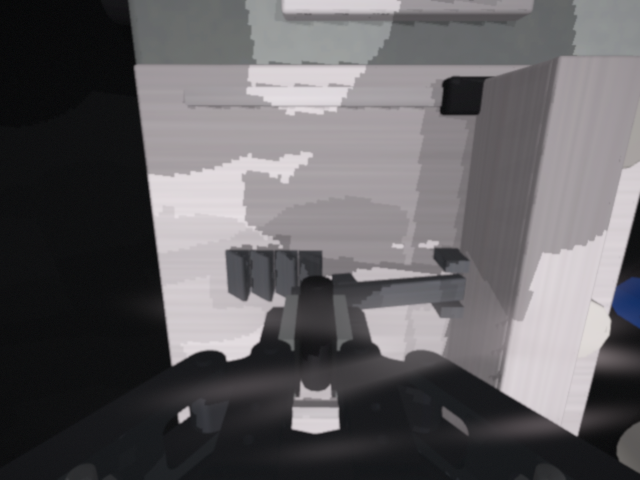

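The jaws hold the crossbar (316,330), raised clear of the rack teeth at (275,272); now draw back.

Call:
send_rows:
  deltas:
    - {"dp": [-0.07, -0.008, 0], "rotation": [0, 0, 0]}
    - {"dp": [-0.14, -0.017, 0], "rotation": [0, 0, 0]}
    - {"dp": [-0.21, -0.025, 0], "rotation": [0, 0, 0]}
    - {"dp": [-0.28, -0.033, 0], "rotation": [0, 0, 0]}
    - {"dp": [-0.35, -0.042, 0], "rotation": [0, 0, 0]}
    - {"dp": [-0.42, -0.05, 0], "rotation": [0, 0, 0]}
    - {"dp": [-0.46, -0.055, 0], "rotation": [0, 0, 0]}
    - {"dp": [-0.46, -0.055, 0], "rotation": [0, 0, 0]}

```text
clock: 12.97
position: [0.4263, 0.2176, 0.1342]
ee_rot: [-0.0, 0.661, 0.75, -0.0]
contact_force: [-0.3, 2.5, -13.6]
width: 0.0107
```

Call:
send_rows:
  deltas:
    - {"dp": [-0.03, -0.004, 0], "rotation": [0, 0, 0]}
    - {"dp": [-0.05, -0.006, 0], "rotation": [0, 0, 0]}
    - {"dp": [-0.05, -0.006, 0], "rotation": [0, 0, 0]}

```text
clock: 13.22
position: [0.4263, 0.2177, 0.1347]
ee_rot: [0.003, 0.661, 0.75, 0.004]
contact_force: [8.9, 2.0, -22.1]
width: 0.0106
```

```bash
python3 - <<'E'
from h import *
s=st()
p=shot('wrist','w7');C=cloud(p)
m=(C[:,:,2]>.126)&(C[:,:,2]<.138)&(C[:,:,0]>.45)&(C[:,:,0]<.6)&(C[:,:,1]>.1)
print(m.sum(), C[m].mean(0), cv2.minAreaRect((C[m][:,:2]*1000).astype(np.float32)))
E
```

```text
{'clock': 13.2167, 'qpos': [0.328, 0.2269, 1.8894, -0.0023, 1.0155, 0.2036], 'position': [0.4263, 0.2177, 0.1347], 'ee_rot': [0.0033, 0.6613, 0.7501, 0.0037], 'contact_force': [8.8591, 2.0195, -22.0593], 'width': 0.0106}
29113 [0.50469801 0.26770191 0.13196902] ((519.24951171875, 234.09799194335938), (60.068355560302734, 184.6449432373047), 23.172077178955078)
```

View pics/w7.png

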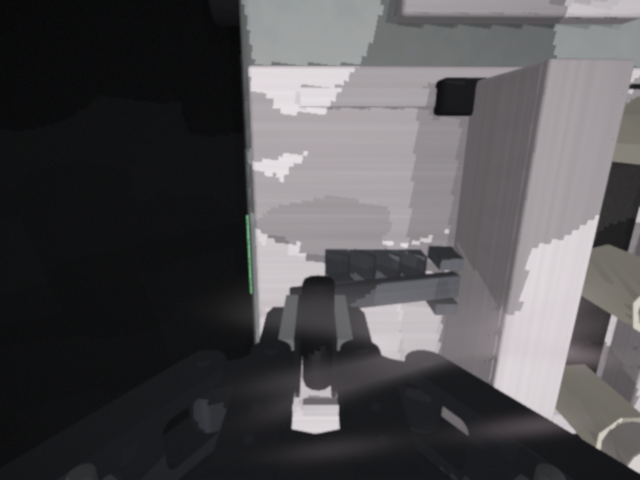

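Call:
send_rows:
  deltas:
    - {"dp": [0.03, 0.004, 0], "rotation": [0, 0, 0]}
    - {"dp": [0.03, 0.004, 0], "rotation": [0, 0, 0]}
    - {"dp": [0.03, 0.004, 0], "rotation": [0, 0, 0]}
    - {"dp": [0.03, 0.004, 0], "rotation": [0, 0, 0]}
  fingers: -0.2

```text
clock: 13.6
position: [0.4267, 0.2178, 0.1357]
ee_rot: [0.001, 0.662, 0.75, 0.001]
contact_force: [-0.7, 0.0, -0.5]
width: 0.051
```

Call:
send_rows:
  deltas:
    - {"dp": [0, 0, 0.3], "rotation": [0, 0, 0]}
    - {"dp": [0, 0, 0.6], "rotation": [0, 0, 0]}
    - {"dp": [0, 0, 1], "rotation": [0, 0, 0]}
    - {"dp": [0, 0, 1], "rotation": [0, 0, 0]}
    - {"dp": [0, 0, 1], "rotation": [0, 0, 0]}

```text
clock: 14.02
position: [0.4276, 0.2183, 0.2583]
ee_rot: [0.003, 0.662, 0.75, 0.004]
contact_force: [0.4, 0.2, 0.6]
width: 0.0513
```

Call:
send_rows:
  deltas:
    - {"dp": [0, 0, 0.2], "rotation": [0, 0, -0.25]}
    - {"dp": [0, 0, 0.4], "rotation": [0, 0, -0.5]}
    - {"dp": [0, 0, 0.5], "rotation": [0, 0, -0.75]}
    - {"dp": [0, 0, 0.5], "rotation": [0, 0, -1]}
    - {"dp": [0, 0, 0.5], "rotation": [0, 0, -1]}

```text
clock: 14.43
position: [0.4252, 0.2174, 0.3136]
ee_rot: [0.0, 0.827, 0.562, -0.0]
contact_force: [0.3, 0.8, 0.2]
width: 0.0515
```

Call:
send_rows:
  deltas:
    - {"dp": [0, 0, 0], "rotation": [0, 0, -0.25]}
    - {"dp": [0, 0, 0], "rotation": [0, 0, -0.5]}
    - {"dp": [0, 0, 0], "rotation": [0, 0, -0.75]}
    - {"dp": [0, 0, 0], "rotation": [0, 0, -1]}
    - {"dp": [0, 0, 0], "rotation": [0, 0, -1]}

```text
clock: 14.85
position: [0.4247, 0.2173, 0.3123]
ee_rot: [0.0, 0.94, 0.341, -0.002]
contact_force: [-0.7, -0.1, -0.1]
width: 0.0512
```

Call:
send_rows:
  deltas:
    - {"dp": [0.1, -0.2, 0], "rotation": [0, 0, -0.25]}
    - {"dp": [0.3, -0.4, 0], "rotation": [0, 0, -0.5]}
    - {"dp": [0.5, -0.4, 0], "rotation": [0, 0, -0.75]}
    - {"dp": [0.5, -0.4, 0], "rotation": [0, 0, -1]}
    - {"dp": [0.5, -0.4, 0], "rotation": [0, 0, -1]}
    - {"dp": [0.5, -0.4, 0], "rotation": [0, 0, -1]}

```text
clock: 15.35
position: [0.4849, 0.1694, 0.3128]
ee_rot: [0.0, 0.995, 0.101, -0.001]
contact_force: [-0.1, -0.7, 0.3]
width: 0.0508
```

```bash
cat > v.py <<'E'
from h import *
import sys
np.set_printoptions(precision=4,suppress=True)
from scipy.spatial.transform import Rotation as Ro
s=st(); q=np.array(s['ee_rot']); R=Ro.from_quat(q[[1,2,3,0]]).as_matrix(); print('psi',np.arctan2(R[1,0],R[0,0]))
p=shot('wrist',sys.argv[1]);C=cloud(p); Z=C[:,:,2]
np.savez('last.npz',C=C,col=p['color'])
for a in models.find_in('vial1',p):
    b=np.round(a['box']).astype(int); 
    m=np.zeros((480,640),bool); m[max(0,b[1]):b[3],max(0,b[0]):b[2]]=1
    zz=Z[m]; top=np.nanpercentile(zz,95); mm=m&(Z>top-.006)&(Z<top+.006)
    if mm.sum()<20: continue
    (c,rad)=cv2.minEnclosingCircle((C[mm][:,:2]*1000).astype(np.float32))
    print(b,round(a['score'],2),'top',C[mm].mean(0),'circ',np.round(c,1),round(rad,1),'rgb',p['color'][mm].mean(0).astype(int))
m=(Z>.126)&(Z<.138)&(C[:,:,0]>.45)&(C[:,:,0]<.6)&(C[:,:,1]>.1)&(C[:,:,1]<.36)
n,l,ss,_=cv2.connectedComponentsWithStats(m.astype(np.uint8)); 
if n>1:
    i=1+np.argmax(ss[1:,4]); print('flange',cv2.minAreaRect((C[l==i][:,:2]*1000).astype(np.float32)))
E
python3 v.py w8
```

```text
{'clock': 15.35, 'qpos': [0.2005, 0.1541, 1.5133, -0.0, 1.4772, 1.5693], 'position': [0.4849, 0.1694, 0.3128], 'ee_rot': [0.0001, 0.9949, 0.1009, -0.0015], 'contact_force': [-0.0532, -0.6573, 0.3021], 'width': 0.0508}
psi 0.2020737116760303
[140  55 201 102] 0.86 top [0.5726 0.3085 0.125 ] circ [572.7 308.9] 13.8 rgb [158 154 152]
[331  70 368 114] 0.83 top [0.5907 0.1622 0.1252] circ [590.9 162.2] 13.5 rgb [222 223 222]
[418 249 464 292] 0.82 top [0.4344 0.0106 0.0599] circ [433.7   9.7] 13.6 rgb [210 211 210]
[456 128 507 160] 0.65 top [0.5785 0.0124 0.0601] circ [578.5  11.6] 13.6 rgb [213 214 212]
flange ((511.33013916015625, 228.01510620117188), (27.418033599853516, 190.6802215576172), 6.986341953277588)
```

View pics/w8.png

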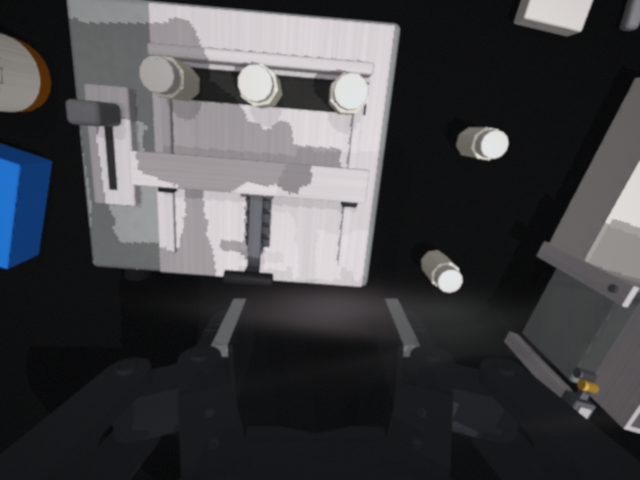

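The pawl has dropped (handle at 248,278), the bar is back (flange about 57 mm nearer by the fit), and all three vials (168,77; 260,85; 349,93) are uncovered. First the right-hand vial.

Call:
send_rows:
  deltas:
    - {"dp": [0.3, 0, -0.2], "rotation": [0, 0, -0.166]}
    - {"dp": [0.6, -0.03, -0.4], "rotation": [0, 0, -0.166]}
    - {"dp": [0.883, -0.06, -0.7], "rotation": [0, 0, -0.166]}
    - {"dp": [0.883, -0.06, -0.95], "rotation": [0, 0, -0.166]}
    - {"dp": [0.883, -0.06, -0.95], "rotation": [0, 0, -0.166]}
    - {"dp": [0.883, -0.06, -0.95], "rotation": [0, 0, -0.166]}

```text
clock: 15.95
position: [0.5897, 0.1625, 0.1977]
ee_rot: [0.0, 0.998, 0.058, -0.003]
contact_force: [-0.9, 0.3, 0.9]
width: 0.0513
```

```bash
python3 v.py w9
```

```text
{'clock': 15.95, 'qpos': [0.1551, 0.3657, 1.5037, 0.0001, 1.2785, 1.6105], 'position': [0.5897, 0.1625, 0.1977], 'ee_rot': [0.0003, 0.9983, 0.0577, -0.0032], 'contact_force': [-0.9084, 0.3499, 0.8999], 'width': 0.0513}
psi 0.11540066577162303
[ 0  1 33 41] 0.81 top [0.7145 0.3907 0.0261] circ [713.8 393.3] 9.3 rgb [ 14  45 100]
[158 220 233 289] 0.69 top [0.5832 0.2346 0.1249] circ [582. 235.] 13.9 rgb [169 164 162]
[462 231 533 289] 0.67 top [0.5796 0.0126 0.0599] circ [578.9  11.3] 13.8 rgb [208 208 206]
[241   8 294  71] 0.65 top [0.7165 0.2083 0.0602] circ [716.5 208.5] 13.5 rgb [ 52 116 205]
[116   0 195  52] 0.57 top [0.7169 0.284  0.06  ] circ [719.8 285.3] 13.7 rgb [ 37  98 185]
[291 218 341 290] 0.55 top [0.592  0.1622 0.1251] circ [591.  162.2] 13.6 rgb [190 186 183]
[ 24 222 130 292] 0.55 top [0.5742 0.3081 0.1247] circ [573.1 309.4] 13.9 rgb [202 198 195]
[455 433 472 440] 0.49 top [0.5884 0.1187 0.2362] circ [586.6 118.3] 3.9 rgb [103 101 101]
[574 253 640 461] 0.19 top [0.6094 0.1054 0.2592] circ [609.3 105.7] 6.7 rgb [23 24 26]
flange ((519.2416381835938, 166.76409912109375), (28.108264923095703, 66.72608947753906), 6.546158790588379)
```

View pics/w9.png

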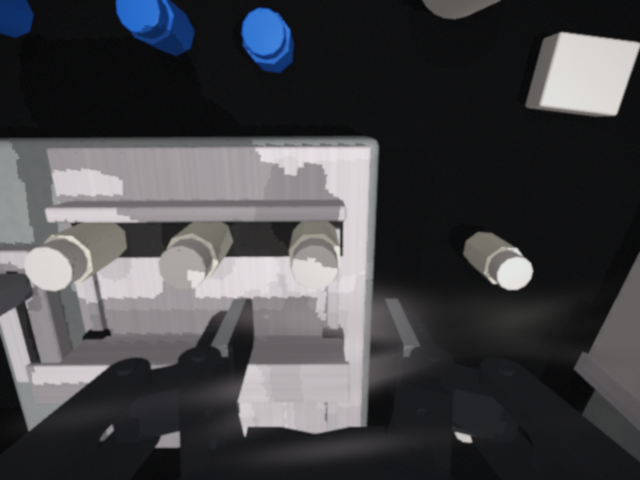

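Vial cap at (315,262), centred between the jaws. Down, close, lift.

Call:
send_rows:
  deltas:
    - {"dp": [0.01, 0, -0.25], "rotation": [0, 0, 0]}
    - {"dp": [0.01, 0, -0.5], "rotation": [0, 0, 0]}
    - {"dp": [0.01, 0, -0.7], "rotation": [0, 0, 0]}
    - {"dp": [0.01, 0, -0.82], "rotation": [0, 0, 0]}
    - {"dp": [0.01, 0, -0.82], "rotation": [0, 0, 0]}
    - {"dp": [0.01, 0, -0.82], "rotation": [0, 0, 0]}

```text
clock: 16.55
position: [0.5932, 0.1629, 0.1038]
ee_rot: [-0.0, 0.998, 0.057, 0.001]
contact_force: [-0.5, 0.7, 0.7]
width: 0.0516
```

Call:
send_rows:
  deltas:
    - {"dp": [0, 0, 0], "rotation": [0, 0, 0]}
    - {"dp": [0, 0, 0], "rotation": [0, 0, 0]}
    - {"dp": [0, 0, 0], "rotation": [0, 0, 0]}
    - {"dp": [0, 0, 0], "rotation": [0, 0, 0]}
    - {"dp": [0, 0, 0], "rotation": [0, 0, 0]}
  fingers: 1
  grip_force: 35

```text
clock: 16.97
position: [0.5943, 0.1629, 0.1046]
ee_rot: [-0.0, 0.998, 0.056, 0.003]
contact_force: [-0.8, 1.3, 7.2]
width: 0.0293
```

Call:
send_rows:
  deltas:
    - {"dp": [0, 0, 0.25], "rotation": [0, 0, 0]}
    - {"dp": [0, 0, 0.5], "rotation": [0, 0, 0]}
    - {"dp": [0, 0, 0.75], "rotation": [0, 0, 0]}
    - {"dp": [0, 0, 1], "rotation": [0, 0, 0]}
    - {"dp": [0, 0, 1], "rotation": [0, 0, 0]}

```text
clock: 17.38
position: [0.5965, 0.1631, 0.2298]
ee_rot: [-0.001, 0.998, 0.056, 0.007]
contact_force: [0.6, 0.4, -0.7]
width: 0.0291
```

Call:
send_rows:
  deltas:
    - {"dp": [-0.2, -0.3, 0.2], "rotation": [0, 0, 0]}
    - {"dp": [-0.4, -0.6, 0.4], "rotation": [0, 0, -0.2]}
    - {"dp": [-0.5, -0.9, 0.5], "rotation": [0, 0, -0.434]}
    - {"dp": [-0.6, -1, 0.5], "rotation": [0, 0, -0.434]}
    - {"dp": [-0.6, -1, 0.5], "rotation": [0, 0, -0.434]}

```text
clock: 17.8
position: [0.5185, 0.0387, 0.2844]
ee_rot: [0.002, 0.999, -0.054, 0.001]
contact_force: [-1.5, 0.3, -1.4]
width: 0.0291
```

Call:
send_rows:
  deltas:
    - {"dp": [-0.3, -0.3, 0], "rotation": [0, 0, 0]}
    - {"dp": [-0.5, -0.6, 0], "rotation": [0, 0, 0]}
    - {"dp": [-0.6, -0.9, 0], "rotation": [0, 0, 0]}
    - {"dp": [-0.7, -1, 0], "rotation": [0, 0, 0]}
    - {"dp": [-0.7, -1, 0], "rotation": [0, 0, 0]}

```text
clock: 18.22
position: [0.4344, -0.0802, 0.282]
ee_rot: [0.001, 0.999, -0.054, -0.0]
contact_force: [-0.7, -0.6, 0.1]
width: 0.0292
```

Call:
send_rows:
  deltas:
    - {"dp": [-0.3, -0.3, 0], "rotation": [0, 0, 0]}
    - {"dp": [-0.5, -0.6, 0], "rotation": [0, 0, 0]}
    - {"dp": [-0.6, -0.9, 0], "rotation": [0, 0, 0]}
    - {"dp": [-0.6, -1, 0], "rotation": [0, 0, 0]}
    - {"dp": [-0.6, -1, 0], "rotation": [0, 0, 0]}
    - {"dp": [-0.6, -1, 0], "rotation": [0, 0, 0]}

```text
clock: 18.72
position: [0.3652, -0.1977, 0.2818]
ee_rot: [-0.0, 0.999, -0.053, 0.0]
contact_force: [0.2, 0.3, -0.8]
width: 0.0292
```

```bash
cat > b.py <<'E'
from h import *
import sys
np.set_printoptions(precision=4,suppress=True)
from scipy.spatial.transform import Rotation as Ro
s=st(); q=np.array(s['ee_rot']); R=Ro.from_quat(q[[1,2,3,0]]).as_matrix(); print('psi',np.arctan2(R[1,0],R[0,0]))
p=shot('wrist',sys.argv[1]);C=cloud(p); Z=C[:,:,2]
np.savez('lastb.npz',C=C,col=p['color'])
inb=(C[:,:,0]>.3)&(C[:,:,0]<.56)&(C[:,:,1]>-.36)&(C[:,:,1]<-.1)
for nm,m in [('floor',inb&(abs(Z-.124)<.0025)),('walls',inb&(Z>.16)&(Z<.178)),('bar',(C[:,:,0]>.36)&(C[:,:,0]<.48)&(C[:,:,1]>-.43)&(C[:,:,1]<-.33)&(Z>.207)&(Z<.24))]:
    n,l,ss,_=cv2.connectedComponentsWithStats(m.astype(np.uint8))
    for i in np.argsort(-ss[1:,4])[:3]+1:
        if ss[i,4]<80: continue
        P=C[l==i]; c,q,a=cv2.minAreaRect((P[:,:2]*1000).astype(np.float32)); print(nm,ss[i],np.round(c,1),np.round(q,1),round(a,2),P.mean(0))
E
python3 b.py b1
```

```text
{'clock': 18.7167, 'qpos': [-0.6651, 0.0116, 1.7501, 0.0013, 1.3796, 1.0116], 'position': [0.3652, -0.1977, 0.2818], 'ee_rot': [-0.0004, 0.9986, -0.053, 0.0005], 'contact_force': [0.2183, 0.2648, -0.7913], 'width': 0.0292}
psi -0.10613213636676717
floor [  221    80   268   153 37366] [ 414.9 -230.6] [185.1 107.7] 84.23 [ 0.417  -0.231   0.1244]
floor [177  76  20  30 208] [ 473.5 -120.6] [11.6 19.5] 71.17 [ 0.4748 -0.1205  0.1238]
walls [ 187    0  353  256 9509] [ 432.2 -232.2] [193.8 149.8] 84.02 [ 0.4148 -0.2389  0.1679]
walls [564 102  21  23 209] [ 432.8 -359.2] [ 1.8 12.7] 88.17 [ 0.4321 -0.3595  0.1703]
bar [616 119  24  35 657] [ 421.3 -359.9] [ 8.1 17.5] 65.72 [ 0.4207 -0.3587  0.2137]
```

View pics/b1.png

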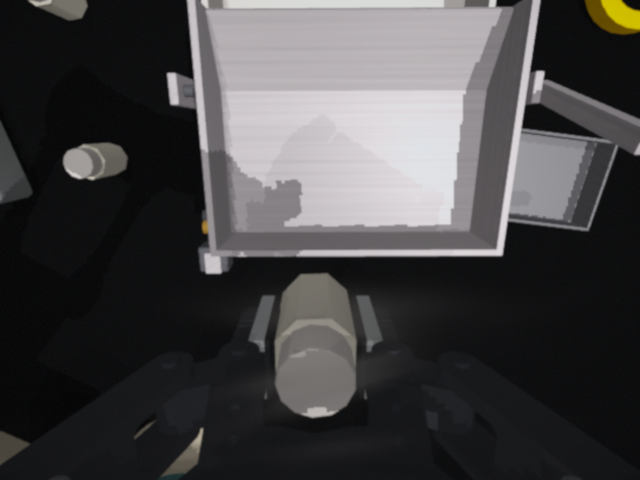

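The bucket fills the upper view (walls 195–530, floor about 240–470 x 95–230), the vial is upright in the jaws, the minitray is at right below. I set the first vial at the rear right of the floor.

Call:
send_rows:
  deltas:
    - {"dp": [0.1, -0.3, 0], "rotation": [0, 0, 0]}
    - {"dp": [0.165, -0.58, -0.1], "rotation": [0, 0, 0]}
    - {"dp": [0.165, -0.58, -0.35], "rotation": [0, 0, 0]}
    - {"dp": [0.165, -0.58, -0.6], "rotation": [0, 0, 0]}
    - {"dp": [0.165, -0.58, -0.8], "rotation": [0, 0, 0]}
    - {"dp": [0.165, -0.58, -0.96], "rotation": [0, 0, 0]}
    - {"dp": [0.165, -0.58, -0.96], "rotation": [0, 0, 0]}
    - {"dp": [0.165, -0.58, -0.96], "rotation": [0, 0, 0]}

```text
clock: 19.43
position: [0.3852, -0.2654, 0.1657]
ee_rot: [-0.001, 0.999, -0.051, -0.001]
contact_force: [0.9, -0.3, -1.2]
width: 0.0295
```

Call:
send_rows:
  deltas:
    - {"dp": [0, 0, -0.01], "rotation": [0, 0, 0]}
    - {"dp": [0, 0, -0.01], "rotation": [0, 0, 0]}
    - {"dp": [0, 0, -0.01], "rotation": [0, 0, 0]}
    - {"dp": [0, 0, -0.01], "rotation": [0, 0, 0]}
  fingers: 0.1

```text
clock: 19.77
position: [0.3849, -0.2671, 0.1659]
ee_rot: [0.0, 0.999, -0.052, 0.0]
contact_force: [0.1, -0.1, 0.0]
width: 0.0383
```

Call:
send_rows:
  deltas:
    - {"dp": [0, 0, 0.2], "rotation": [0, 0, 0]}
    - {"dp": [0, 0, 0.4], "rotation": [0, 0, 0]}
    - {"dp": [0, 0, 0.7], "rotation": [0, 0, 0]}
    - {"dp": [-0.2, 0.3, 1], "rotation": [0, 0, 0]}
    - {"dp": [-0.2, 0.6, 1], "rotation": [0, 0, 0]}
    - {"dp": [-0.2, 0.6, 1], "rotation": [0, 0, 0]}

```text
clock: 20.27
position: [0.3594, -0.1911, 0.2882]
ee_rot: [-0.001, 0.999, -0.052, 0.002]
contact_force: [-0.3, -0.2, -1.8]
width: 0.0387
```

```bash
python3 v.py b2
```

```text
{'clock': 20.2667, 'qpos': [-0.6626, -0.0063, 1.7521, 0.0029, 1.3935, 1.0109], 'position': [0.3594, -0.1911, 0.2882], 'ee_rot': [-0.0005, 0.9987, -0.0516, 0.0018], 'contact_force': [-0.2963, -0.1763, -1.8148], 'width': 0.0387}
psi -0.10320015208605496
[50  0 98 14] 0.83 top [0.5633 0.01   0.0355] circ [564.2   9.8] 7.2 rgb [97 94 87]
[ 72 136 137 171] 0.8 top [0.4335 0.0084 0.0599] circ [433.2   9.6] 13.7 rgb [153 149 147]
[390 169 453 227] 0.74 top [ 0.3827 -0.2658  0.1841] circ [ 382.  -266.4] 13.4 rgb [216 215 214]
[180   1 640 261] 0.64 top [ 0.4117 -0.2448  0.1694] circ [ 428.6 -241.7] 127.2 rgb [159 155 157]
```

View pics/b2.png

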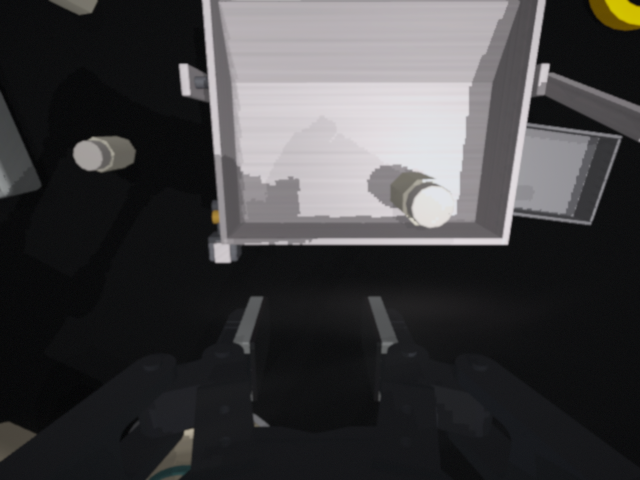

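The first vial stands in the bucket at (425,200), top z 0.184. Next the near bench vial at (105,153).

Call:
send_rows:
  deltas:
    - {"dp": [0.1, 0.3, 0], "rotation": [0, 0, 0]}
    - {"dp": [0.2, 0.6, 0], "rotation": [0, 0, 0]}
    - {"dp": [0.3, 0.9, 0], "rotation": [0, 0, 0]}
    - {"dp": [0.4, 1, -0.2], "rotation": [0, 0, 0]}
    - {"dp": [0.4, 1, -0.2], "rotation": [0, 0, 0]}
  fingers: -0.2

```text
clock: 20.78
position: [0.4088, -0.073, 0.2579]
ee_rot: [-0.001, 0.999, -0.05, -0.002]
contact_force: [-1.1, 0.8, -0.3]
width: 0.0512
```

Call:
send_rows:
  deltas:
    - {"dp": [0.1, 0.3, -0.2], "rotation": [0, 0, 0]}
    - {"dp": [0.2, 0.68, -0.5], "rotation": [0, 0, 0]}
    - {"dp": [0.2, 0.68, -0.8], "rotation": [0, 0, 0]}
    - {"dp": [0.2, 0.68, -1], "rotation": [0, 0, 0]}
    - {"dp": [0.2, 0.68, -1], "rotation": [0, 0, 0]}

```text
clock: 21.2
position: [0.4282, 0.0067, 0.1358]
ee_rot: [-0.0, 0.999, -0.051, -0.007]
contact_force: [-2.2, -0.6, -0.8]
width: 0.0514
```

```bash
python3 v.py w10
```

```text
{'clock': 21.2, 'qpos': [-0.1464, 0.1661, 1.9701, -0.001, 1.019, 1.528], 'position': [0.4282, 0.0067, 0.1358], 'ee_rot': [-0.0002, 0.9987, -0.0515, -0.0068], 'contact_force': [-2.1561, -0.6042, -0.7988], 'width': 0.0514}
psi -0.10299085547572571
[282 209 341 279] 0.97 top [0.4345 0.0092 0.0601] circ [433.5   9.7] 13.7 rgb [167 162 160]
[252   0 309  26] 0.79 top [0.5637 0.0117 0.0423] circ [565.6  11.7] 8.6 rgb [155 152 142]
```

View pics/w10.png

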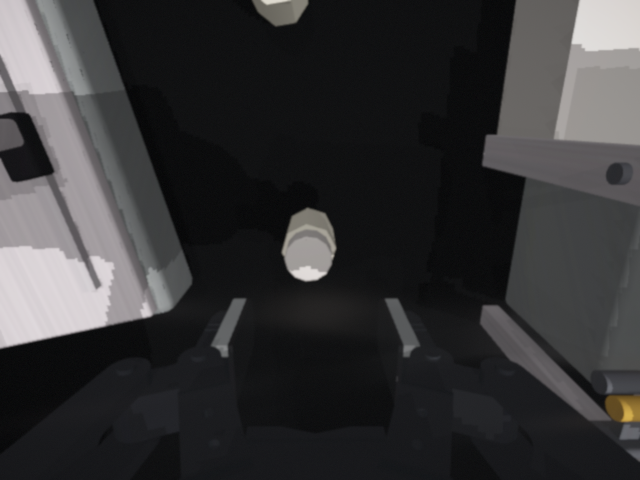

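Vial at (309,245) between the jaws; clear of the shaker and station.

Call:
send_rows:
  deltas:
    - {"dp": [0.01, 0.015, -0.25], "rotation": [0, 0, 0]}
    - {"dp": [0.01, 0.015, -0.5], "rotation": [0, 0, 0]}
    - {"dp": [0.01, 0.015, -0.7], "rotation": [0, 0, 0]}
    - {"dp": [0.01, 0.015, -0.8], "rotation": [0, 0, 0]}
    - {"dp": [0.01, 0.015, -0.8], "rotation": [0, 0, 0]}
    - {"dp": [0.01, 0.015, -0.8], "rotation": [0, 0, 0]}

```text
clock: 21.8
position: [0.4356, 0.0069, 0.0467]
ee_rot: [0.0, 0.999, -0.053, 0.001]
contact_force: [-1.3, 0.2, -0.2]
width: 0.0512
```

Call:
send_rows:
  deltas:
    - {"dp": [0, 0, 0], "rotation": [0, 0, 0]}
    - {"dp": [0, 0, 0], "rotation": [0, 0, 0]}
    - {"dp": [0, 0, 0], "rotation": [0, 0, 0]}
    - {"dp": [0, 0, 0], "rotation": [0, 0, 0]}
    - {"dp": [0, 0, 0], "rotation": [0, 0, 0]}
  fingers: 1

```text
clock: 22.22
position: [0.4358, 0.0075, 0.0473]
ee_rot: [0.001, 0.999, -0.052, 0.003]
contact_force: [-0.4, -2.0, 6.0]
width: 0.0305
```

Call:
send_rows:
  deltas:
    - {"dp": [0, 0, 0.25], "rotation": [0, 0, 0]}
    - {"dp": [0, 0, 0.5], "rotation": [0, 0, 0]}
    - {"dp": [0, 0, 0.75], "rotation": [0, 0, 0]}
    - {"dp": [0, 0, 1], "rotation": [0, 0, 0]}
    - {"dp": [0, 0, 1], "rotation": [0, 0, 0]}

```text
clock: 22.63
position: [0.438, 0.0077, 0.1718]
ee_rot: [0.001, 0.999, -0.052, 0.007]
contact_force: [1.6, -0.5, -0.5]
width: 0.0297
```

Call:
send_rows:
  deltas:
    - {"dp": [0, 0, 0.35], "rotation": [0, 0, 0]}
    - {"dp": [0, -0.1, 0.7], "rotation": [0, 0, 0]}
    - {"dp": [-0.1, -0.4, 0.9], "rotation": [0, 0, 0]}
    - {"dp": [-0.2, -0.7, 0.9], "rotation": [0, 0, 0]}
    - {"dp": [-0.2, -1, 0.9], "rotation": [0, 0, 0]}
    - {"dp": [-0.2, -1, 0.9], "rotation": [0, 0, 0]}

```text
clock: 23.13
position: [0.4098, -0.1177, 0.2748]
ee_rot: [0.003, 0.998, -0.055, 0.002]
contact_force: [0.3, 0.6, -0.1]
width: 0.0301
```

Call:
send_rows:
  deltas:
    - {"dp": [-0.1, -0.3, 0], "rotation": [0, 0, 0]}
    - {"dp": [-0.2, -0.6, 0], "rotation": [0, 0, 0]}
    - {"dp": [-0.2, -0.89, 0], "rotation": [0, 0, 0]}
    - {"dp": [-0.2, -0.89, 0], "rotation": [0, 0, 0]}
    - {"dp": [-0.2, -0.89, 0], "rotation": [0, 0, 0]}

```text
clock: 23.55
position: [0.3856, -0.2196, 0.2732]
ee_rot: [-0.0, 0.999, -0.054, 0.0]
contact_force: [-0.2, 1.2, -0.3]
width: 0.0303
```

```bash
python3 v.py b3
```

```text
{'clock': 23.55, 'qpos': [-0.6751, 0.0618, 1.7183, 0.0003, 1.3615, 1.0032], 'position': [0.3856, -0.2196, 0.2732], 'ee_rot': [-0.0001, 0.9986, -0.0538, 0.0001], 'contact_force': [-0.216, 1.204, -0.3137], 'width': 0.0303}
psi -0.10757224999745485
[274 264 358 401] 0.87 top [ 0.3846 -0.2205  0.2859] circ [ 380.9 -219.7] 15.8 rgb [117 114 112]
[ 0  0 62 45] 0.69 top [0.5731 0.0029 0.0591] circ [573.8   6.3] 11.9 rgb [159 155 152]
[362 211 417 279] 0.64 top [ 0.383  -0.2663  0.184 ] circ [ 382.3 -266.8] 13.6 rgb [204 200 197]
```

View pics/b3.png

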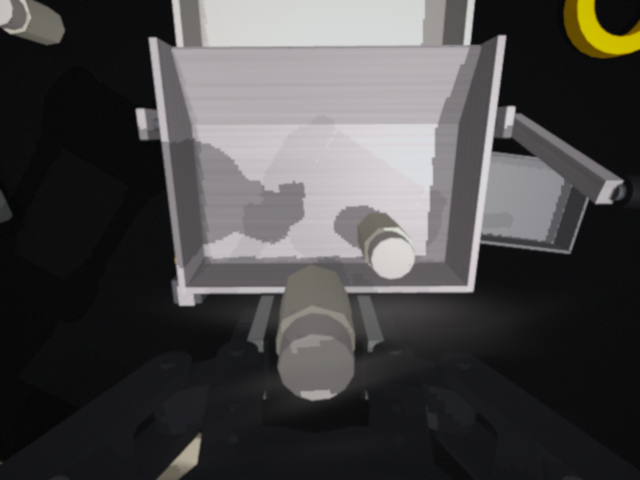

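The held vial is upright; the first stands at (387,250). Down beside it.

Call:
send_rows:
  deltas:
    - {"dp": [0.036, 0.01, -0.25], "rotation": [0, 0, 0]}
    - {"dp": [0.036, 0.01, -0.5], "rotation": [0, 0, 0]}
    - {"dp": [0.036, 0.01, -0.7], "rotation": [0, 0, 0]}
    - {"dp": [0.036, 0.01, -0.83], "rotation": [0, 0, 0]}
    - {"dp": [0.036, 0.01, -0.83], "rotation": [0, 0, 0]}
    - {"dp": [0.036, 0.01, -0.83], "rotation": [0, 0, 0]}

```text
clock: 24.15
position: [0.39, -0.2158, 0.1734]
ee_rot: [-0.0, 0.999, -0.051, -0.001]
contact_force: [-0.3, -0.5, -0.0]
width: 0.0304
```

Call:
send_rows:
  deltas:
    - {"dp": [0, 0, -0.01], "rotation": [0, 0, 0]}
    - {"dp": [0, 0, -0.01], "rotation": [0, 0, 0]}
    - {"dp": [0, 0, -0.01], "rotation": [0, 0, 0]}
    - {"dp": [0, 0, -0.01], "rotation": [0, 0, 0]}
  fingers: 0.1

```text
clock: 24.48
position: [0.3904, -0.2175, 0.1731]
ee_rot: [0.0, 0.999, -0.052, 0.001]
contact_force: [-0.2, 0.0, -0.2]
width: 0.0384
```

Call:
send_rows:
  deltas:
    - {"dp": [0, 0, 0.2], "rotation": [0, 0, 0]}
    - {"dp": [0, 0, 0.4], "rotation": [0, 0, 0]}
    - {"dp": [0, 0, 0.7], "rotation": [0, 0, 0]}
    - {"dp": [0, 0.3, 1], "rotation": [0, 0, 0]}
    - {"dp": [0, 0.6, 1], "rotation": [0, 0, 0]}
    - {"dp": [0, 0.6, 1], "rotation": [0, 0, 0]}

```text
clock: 24.98
position: [0.3904, -0.1407, 0.2956]
ee_rot: [-0.001, 0.999, -0.05, 0.003]
contact_force: [-0.3, -0.3, -0.4]
width: 0.0379
```

```bash
python3 v.py b4
```

```text
{'clock': 24.9833, 'qpos': [-0.5176, 0.0017, 1.7258, 0.0043, 1.4103, 1.1533], 'position': [0.3904, -0.1407, 0.2956], 'ee_rot': [-0.0011, 0.9987, -0.0504, 0.0027], 'contact_force': [-0.2716, -0.2694, -0.3574], 'width': 0.0379}
psi -0.10078118281381082
[456 201 527 264] 0.88 top [ 0.3829 -0.2651  0.1839] circ [ 382.3 -266. ] 13.6 rgb [199 200 198]
[390 204 454 264] 0.74 top [ 0.3882 -0.2162  0.184 ] circ [ 387.5 -216.7] 13.5 rgb [203 199 196]
[ 96   0 160  45] 0.65 top [0.576  0.0101 0.0599] circ [577.9  10.9] 13.6 rgb [190 186 183]
```

View pics/b4.png

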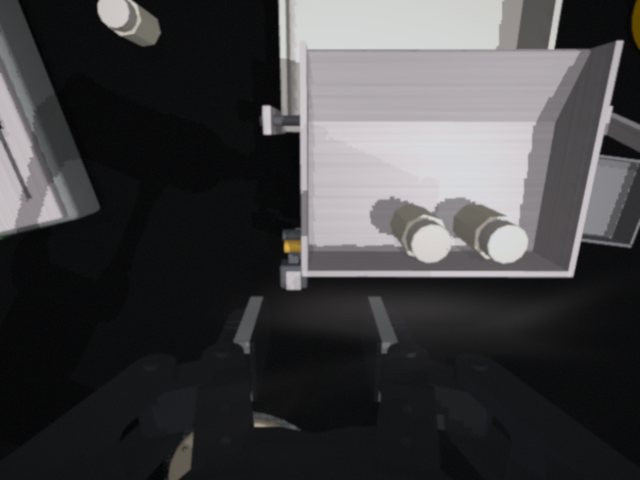

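Two vials stand in the bucket at (422,237) and (497,237). Now the far bench vial.

Call:
send_rows:
  deltas:
    - {"dp": [0.3, 0.2, 0], "rotation": [0, 0, 0]}
    - {"dp": [0.6, 0.4, 0], "rotation": [0, 0, 0]}
    - {"dp": [0.9, 0.6, 0], "rotation": [0, 0, 0]}
    - {"dp": [1, 0.8, -0.2], "rotation": [0, 0, 0]}
    - {"dp": [1, 0.8, -0.2], "rotation": [0, 0, 0]}
  fingers: -0.2

```text
clock: 25.5
position: [0.5117, -0.0464, 0.2638]
ee_rot: [-0.002, 0.999, -0.051, -0.003]
contact_force: [-0.2, 0.8, -1.0]
width: 0.0512
```

Call:
send_rows:
  deltas:
    - {"dp": [0.3, 0.2, -0.2], "rotation": [0, 0, 0]}
    - {"dp": [0.56, 0.47, -0.5], "rotation": [0, 0, 0]}
    - {"dp": [0.56, 0.47, -0.8], "rotation": [0, 0, 0]}
    - {"dp": [0.56, 0.47, -1], "rotation": [0, 0, 0]}
    - {"dp": [0.56, 0.47, -1], "rotation": [0, 0, 0]}
    - {"dp": [0.56, 0.47, -1], "rotation": [0, 0, 0]}

```text
clock: 26.0
position: [0.5756, 0.0059, 0.1462]
ee_rot: [0.0, 0.999, -0.052, -0.003]
contact_force: [0.3, 0.0, 0.1]
width: 0.0511
```

```bash
python3 v.py w11
```

```text
{'clock': 26.0, 'qpos': [-0.11, 0.3559, 1.6588, -0.0011, 1.1335, 1.5661], 'position': [0.5756, 0.0059, 0.1462], 'ee_rot': [0.0003, 0.9986, -0.0524, -0.0033], 'contact_force': [0.3033, 0.0165, 0.1426], 'width': 0.0511}
psi -0.10476916129753544
[278 208 330 278] 0.97 top [0.5796 0.0107 0.0601] circ [578.9  10.7] 13.5 rgb [160 156 153]
[624 403 637 465] 0.61 top [ 0.5821 -0.0581  0.2108] circ [582. -58.] 2.6 rgb [20 21 23]
flange ((532.9220581054688, 148.84286499023438), (8.046749114990234, 23.914636611938477), 32.11836242675781)
```

View pics/w11.png

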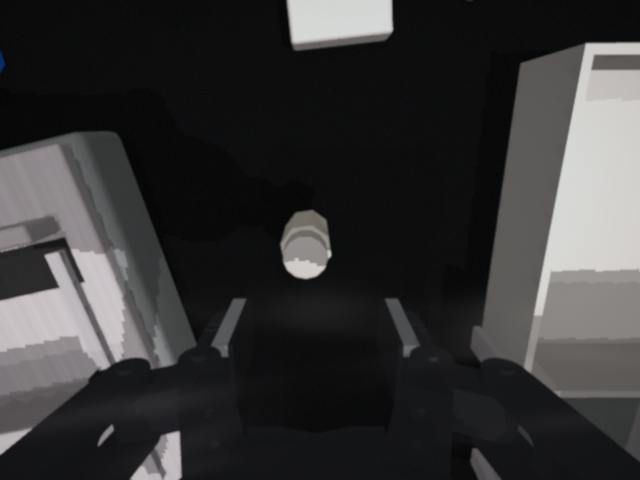

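Call:
send_rows:
  deltas:
    - {"dp": [0.015, 0.037, -0.25], "rotation": [0, 0, 0]}
    - {"dp": [0.015, 0.037, -0.5], "rotation": [0, 0, 0]}
    - {"dp": [0.015, 0.037, -0.75], "rotation": [0, 0, 0]}
    - {"dp": [0.015, 0.037, -0.87], "rotation": [0, 0, 0]}
    - {"dp": [0.015, 0.037, -0.87], "rotation": [0, 0, 0]}
    - {"dp": [0.015, 0.037, -0.87], "rotation": [0, 0, 0]}

```text
clock: 26.6
position: [0.5803, 0.0105, 0.0459]
ee_rot: [0.0, 0.999, -0.053, 0.001]
contact_force: [-0.1, 0.4, 0.2]
width: 0.0517
```

Call:
send_rows:
  deltas:
    - {"dp": [0, 0, 0], "rotation": [0, 0, 0]}
    - {"dp": [0, 0, 0], "rotation": [0, 0, 0]}
    - {"dp": [0, 0, 0], "rotation": [0, 0, 0]}
    - {"dp": [0, 0, 0], "rotation": [0, 0, 0]}
    - {"dp": [0, 0, 0], "rotation": [0, 0, 0]}
  fingers: 1

```text
clock: 27.02
position: [0.5811, 0.011, 0.0469]
ee_rot: [0.0, 0.999, -0.052, 0.003]
contact_force: [-1.3, -0.6, 6.8]
width: 0.0297
```

Call:
send_rows:
  deltas:
    - {"dp": [0, 0, 0.25], "rotation": [0, 0, 0]}
    - {"dp": [0, 0, 0.5], "rotation": [0, 0, 0]}
    - {"dp": [0, 0, 0.75], "rotation": [0, 0, 0]}
    - {"dp": [0, 0, 1], "rotation": [0, 0, 0]}
    - {"dp": [0, 0, 1], "rotation": [0, 0, 0]}

```text
clock: 27.43
position: [0.5833, 0.0111, 0.1719]
ee_rot: [0.0, 0.999, -0.052, 0.007]
contact_force: [1.5, -0.9, -0.7]
width: 0.03
```

Call:
send_rows:
  deltas:
    - {"dp": [0, 0, 0.35], "rotation": [0, 0, 0]}
    - {"dp": [-0.2, -0.1, 0.7], "rotation": [0, 0, 0]}
    - {"dp": [-0.4, -0.3, 0.9], "rotation": [0, 0, 0]}
    - {"dp": [-0.6, -0.5, 0.95], "rotation": [0, 0, 0]}
    - {"dp": [-0.8, -0.8, 0.95], "rotation": [0, 0, 0]}
    - {"dp": [-0.8, -0.8, 0.95], "rotation": [0, 0, 0]}

```text
clock: 27.93
position: [0.4794, -0.0891, 0.28]
ee_rot: [0.003, 0.999, -0.054, 0.0]
contact_force: [0.1, 0.2, -0.8]
width: 0.0297
```

Call:
send_rows:
  deltas:
    - {"dp": [-0.15, -0.3, 0], "rotation": [0, 0, 0]}
    - {"dp": [-0.312, -0.6, 0], "rotation": [0, 0, 0]}
    - {"dp": [-0.312, -0.783, 0], "rotation": [0, 0, 0]}
    - {"dp": [-0.312, -0.783, -0.1], "rotation": [0, 0, 0]}
    - {"dp": [-0.312, -0.783, -0.2], "rotation": [0, 0, 0]}
    - {"dp": [-0.312, -0.783, -0.2], "rotation": [0, 0, 0]}

```text
clock: 28.43
position: [0.4442, -0.1781, 0.2522]
ee_rot: [-0.001, 0.999, -0.053, -0.002]
contact_force: [0.1, 1.0, -0.7]
width: 0.0294
```

```bash
python3 v.py b5
```

```text
{'clock': 28.4333, 'qpos': [-0.527, 0.1308, 1.6918, 0.0001, 1.3229, 1.1494], 'position': [0.4442, -0.1781, 0.2522], 'ee_rot': [-0.0009, 0.9986, -0.0528, -0.0017], 'contact_force': [0.054, 0.9711, -0.7204], 'width': 0.0294}
psi -0.10556715169479952
[275 264 356 399] 0.72 top [ 0.4436 -0.179   0.2653] circ [ 442.1 -178.8] 13.7 rgb [114 111 109]
[336 264 389 308] 0.7 top [ 0.4535 -0.1964  0.2428] circ [ 451.3 -196.8] 9.3 rgb [98 96 96]
[219 138 639 383] 0.36 top [ 0.4545 -0.1883  0.2788] circ [ 455.9 -189.2] 37.8 rgb [45 45 46]
```

View pics/b5.png

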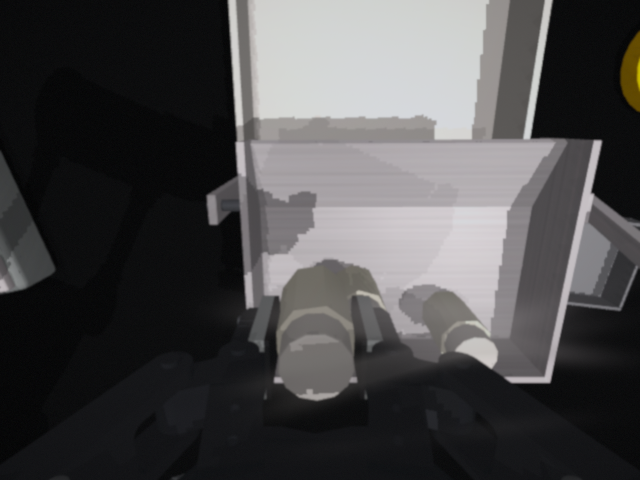

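Call:
send_rows:
  deltas:
    - {"dp": [-0.01, -0.02, -0.2], "rotation": [0, 0, 0]}
    - {"dp": [-0.01, -0.02, -0.4], "rotation": [0, 0, 0]}
    - {"dp": [-0.01, -0.02, -0.55], "rotation": [0, 0, 0]}
    - {"dp": [-0.01, -0.02, -0.65], "rotation": [0, 0, 0]}
    - {"dp": [-0.01, -0.02, -0.65], "rotation": [0, 0, 0]}
    - {"dp": [-0.01, -0.02, -0.65], "rotation": [0, 0, 0]}

```text
clock: 29.03
position: [0.4448, -0.1806, 0.1765]
ee_rot: [0.0, 0.999, -0.052, 0.0]
contact_force: [0.0, 0.2, 0.1]
width: 0.0296
```

Call:
send_rows:
  deltas:
    - {"dp": [0, 0, 0], "rotation": [0, 0, 0]}
    - {"dp": [0, 0, 0], "rotation": [0, 0, 0]}
    - {"dp": [0, 0, 0], "rotation": [0, 0, 0]}
    - {"dp": [0, 0, 0], "rotation": [0, 0, 0]}
  fingers: 0.14

```text
clock: 29.37
position: [0.4449, -0.1811, 0.177]
ee_rot: [0.0, 0.999, -0.052, 0.001]
contact_force: [-0.3, 0.1, -0.0]
width: 0.0362
```

Call:
send_rows:
  deltas:
    - {"dp": [0, 0, 0.2], "rotation": [0, 0, 0]}
    - {"dp": [0, 0, 0.4], "rotation": [0, 0, 0]}
    - {"dp": [0, 0, 0.7], "rotation": [0, 0, 0]}
    - {"dp": [-0.3, 0.3, 1], "rotation": [0, 0, 0]}
    - {"dp": [-0.5, 0.6, 1], "rotation": [0, 0, 0]}
    - {"dp": [-0.5, 0.6, 1], "rotation": [0, 0, 0]}

```text
clock: 29.87
position: [0.3825, -0.1068, 0.2984]
ee_rot: [-0.0, 0.999, -0.052, 0.001]
contact_force: [-0.2, -0.0, -1.1]
width: 0.0367
```

```bash
python3 v.py b6
```

```text
{'clock': 29.8667, 'qpos': [-0.4489, -0.0272, 1.7472, 0.0012, 1.4197, 1.2261], 'position': [0.3825, -0.1068, 0.2984], 'ee_rot': [-0.0002, 0.9986, -0.0522, 0.0011], 'contact_force': [-0.1511, -0.0303, -1.106], 'width': 0.0367}
psi -0.10437340646810266
[495 184 579 244] 0.97 top [ 0.3829 -0.2648  0.1839] circ [ 381.9 -266.2] 13.8 rgb [197 196 194]
[383 118 446 166] 0.69 top [ 0.443  -0.1804  0.1841] circ [ 442.8 -180.9] 13.5 rgb [211 212 215]
[413 160 485 215] 0.62 top [ 0.4101 -0.2006  0.184 ] circ [ 416.4 -193.3] 25.7 rgb [207 207 207]
```

View pics/b6.png

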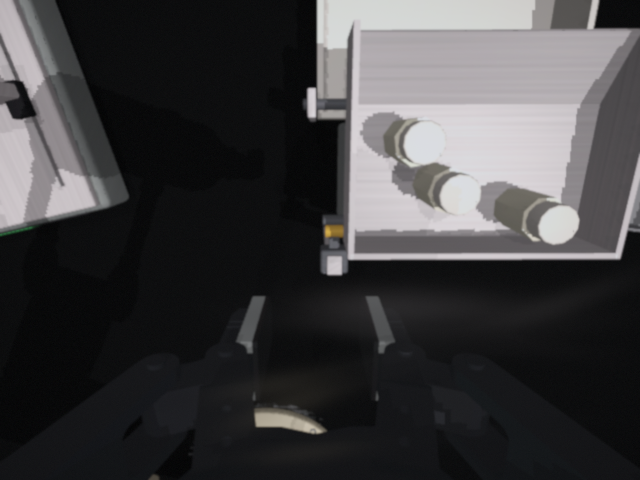

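```bash
python3 - <<'E'
from h import *
p=shot('wrist')
print(world(p,[[459,191],[552,221],[422,142]],.184))
p=shot('scene'); cv2.imwrite('pics/s6.png',cv2.resize(p['color'][130:330,180:480,::-1],None,fx=2.6,fy=2.6,interpolation=2))
E
```

```text
[[ 0.41101763 -0.20191648  0.184     ]
 [ 0.38523005 -0.26193364  0.184     ]
 [ 0.44345975 -0.1792365   0.184     ]]
```

View pics/s6.png

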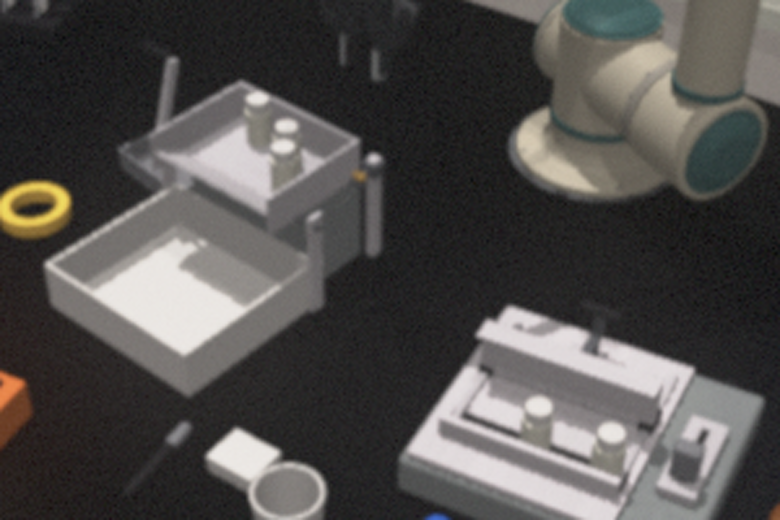

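The vial placed earlier as second has shifted to about (0.411,-0.202) but still stands; three are inside. Two vials remain in the shaker. To the middle one.

Call:
send_rows:
  deltas:
    - {"dp": [0.2, 0.3, 0], "rotation": [0, 0, 0]}
    - {"dp": [0.4, 0.6, 0], "rotation": [0, 0, 0.2]}
    - {"dp": [0.6, 0.9, 0], "rotation": [0, 0, 0.446]}
    - {"dp": [0.7, 1, 0], "rotation": [0, 0, 0.446]}
    - {"dp": [0.7, 1, 0], "rotation": [0, 0, 0.446]}
  fingers: -0.2

```text
clock: 30.48
position: [0.4723, 0.0134, 0.295]
ee_rot: [-0.001, 0.998, 0.061, 0.001]
contact_force: [0.1, -1.3, 0.0]
width: 0.0514
```

Call:
send_rows:
  deltas:
    - {"dp": [0.2, 0.3, 0], "rotation": [0, 0, 0]}
    - {"dp": [0.4, 0.6, 0], "rotation": [0, 0, 0]}
    - {"dp": [0.5, 0.9, 0], "rotation": [0, 0, 0]}
    - {"dp": [0.5, 1, 0], "rotation": [0, 0, 0]}
    - {"dp": [0.5, 1, 0], "rotation": [0, 0, 0]}

```text
clock: 30.9
position: [0.5294, 0.1329, 0.2946]
ee_rot: [-0.0, 0.998, 0.061, -0.001]
contact_force: [-0.7, -0.3, -0.3]
width: 0.0511
```

Call:
send_rows:
  deltas:
    - {"dp": [0.2, 0.3, -0.1], "rotation": [0, 0, 0]}
    - {"dp": [0.4, 0.6, -0.3], "rotation": [0, 0, 0]}
    - {"dp": [0.46, 0.85, -0.5], "rotation": [0, 0, 0]}
    - {"dp": [0.46, 0.85, -0.8], "rotation": [0, 0, 0]}
    - {"dp": [0.46, 0.85, -0.9], "rotation": [0, 0, 0]}
    - {"dp": [0.46, 0.85, -0.9], "rotation": [0, 0, 0]}

```text
clock: 31.4
position: [0.5812, 0.2308, 0.1827]
ee_rot: [0.002, 0.998, 0.059, -0.005]
contact_force: [-0.4, -1.1, 0.1]
width: 0.0508
```

```bash
python3 v.py w12
```

```text
{'clock': 31.4, 'qpos': [0.2677, 0.3982, 1.4905, -0.0016, 1.2637, 1.7205], 'position': [0.5812, 0.2308, 0.1827], 'ee_rot': [0.0019, 0.9982, 0.0592, -0.0051], 'contact_force': [-0.3617, -1.124, 0.0639], 'width': 0.0508}
psi 0.11846348894787953
[137 225 218 302] 0.94 top [0.5743 0.3084 0.1249] circ [573. 309.] 13.8 rgb [185 181 178]
[224   1 286  46] 0.91 top [0.7138 0.2838 0.0599] circ [719.2 285. ] 13.6 rgb [ 50 112 199]
[ 32   1 113  33] 0.71 top [0.7065 0.4004 0.0446] circ [709.1 404. ] 12.8 rgb [ 22  65 135]
[278 229 333 300] 0.65 top [0.5831 0.2356 0.125 ] circ [582.2 235.7] 13.5 rgb [191 186 184]
[345   0 402  64] 0.57 top [0.7161 0.209  0.0602] circ [716.6 208.9] 13.5 rgb [ 59 122 210]
flange ((512.1686401367188, 221.431396484375), (28.929096221923828, 87.90724182128906), 6.770710468292236)
```

View pics/w12.png

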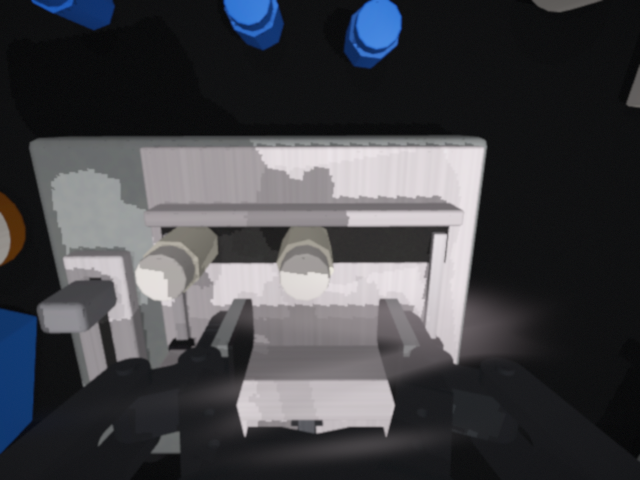

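The middle vial's cap is at (305,275), between the jaws.

Call:
send_rows:
  deltas:
    - {"dp": [0, 0.03, -0.2], "rotation": [0, 0, 0]}
    - {"dp": [0, 0.03, -0.4], "rotation": [0, 0, 0]}
    - {"dp": [0, 0.03, -0.6], "rotation": [0, 0, 0]}
    - {"dp": [0, 0.03, -0.7], "rotation": [0, 0, 0]}
    - {"dp": [0, 0.03, -0.7], "rotation": [0, 0, 0]}
    - {"dp": [0, 0.03, -0.7], "rotation": [0, 0, 0]}

```text
clock: 32.0
position: [0.5848, 0.2358, 0.1057]
ee_rot: [-0.0, 0.998, 0.059, 0.001]
contact_force: [-0.1, 0.4, 0.9]
width: 0.0512
```

Call:
send_rows:
  deltas:
    - {"dp": [0, 0, 0], "rotation": [0, 0, 0]}
    - {"dp": [0, 0, 0], "rotation": [0, 0, 0]}
    - {"dp": [0, 0, 0], "rotation": [0, 0, 0]}
    - {"dp": [0, 0, 0], "rotation": [0, 0, 0]}
    - {"dp": [0, 0, 0], "rotation": [0, 0, 0]}
  fingers: 1

```text
clock: 32.42
position: [0.5853, 0.2367, 0.1067]
ee_rot: [-0.0, 0.998, 0.06, 0.003]
contact_force: [-0.1, -0.1, 5.8]
width: 0.0303
```

Call:
send_rows:
  deltas:
    - {"dp": [0, 0, 0.25], "rotation": [0, 0, 0]}
    - {"dp": [0, 0, 0.5], "rotation": [0, 0, 0]}
    - {"dp": [0, 0, 0.75], "rotation": [0, 0, 0]}
    - {"dp": [0, 0, 1], "rotation": [0, 0, 0]}
    - {"dp": [0, 0, 1], "rotation": [0, 0, 0]}

```text
clock: 32.83
position: [0.587, 0.2378, 0.232]
ee_rot: [-0.001, 0.998, 0.059, 0.007]
contact_force: [1.7, 0.2, 0.1]
width: 0.0299
```

Call:
send_rows:
  deltas:
    - {"dp": [-0.2, -0.3, 0.2], "rotation": [0, 0, 0]}
    - {"dp": [-0.4, -0.6, 0.4], "rotation": [0, 0, -0.2]}
    - {"dp": [-0.4, -0.9, 0.5], "rotation": [0, 0, -0.446]}
    - {"dp": [-0.4, -1, 0.5], "rotation": [0, 0, -0.446]}
    - {"dp": [-0.4, -1, 0.5], "rotation": [0, 0, -0.446]}

```text
clock: 33.25
position: [0.5356, 0.1129, 0.2866]
ee_rot: [0.001, 0.999, -0.054, 0.002]
contact_force: [0.2, -0.3, -1.1]
width: 0.0302
```

Call:
send_rows:
  deltas:
    - {"dp": [-0.1, -0.3, 0], "rotation": [0, 0, 0]}
    - {"dp": [-0.2, -0.6, 0], "rotation": [0, 0, 0]}
    - {"dp": [-0.3, -0.9, 0], "rotation": [0, 0, 0]}
    - {"dp": [-0.3, -1, 0], "rotation": [0, 0, 0]}
    - {"dp": [-0.3, -1, 0], "rotation": [0, 0, 0]}

```text
clock: 33.67
position: [0.4993, -0.0054, 0.2841]
ee_rot: [0.0, 0.999, -0.054, 0.0]
contact_force: [0.2, -0.0, -0.7]
width: 0.0302
```

Call:
send_rows:
  deltas:
    - {"dp": [-0.1, -0.3, 0], "rotation": [0, 0, 0]}
    - {"dp": [-0.2, -0.6, 0], "rotation": [0, 0, 0]}
    - {"dp": [-0.3, -0.9, 0], "rotation": [0, 0, 0]}
    - {"dp": [-0.3, -1, 0], "rotation": [0, 0, 0]}
    - {"dp": [-0.3, -1, 0], "rotation": [0, 0, 0]}

```text
clock: 34.08
position: [0.4643, -0.1248, 0.284]
ee_rot: [0.0, 0.999, -0.054, 0.0]
contact_force: [0.2, 1.5, -1.8]
width: 0.0303
```

Call:
send_rows:
  deltas:
    - {"dp": [-0.1, -0.3, 0], "rotation": [0, 0, 0]}
    - {"dp": [-0.2, -0.6, 0], "rotation": [0, 0, 0]}
    - {"dp": [-0.23, -0.9, 0], "rotation": [0, 0, 0]}
    - {"dp": [-0.23, -1, 0], "rotation": [0, 0, 0]}
    - {"dp": [-0.23, -1, 0], "rotation": [0, 0, 0]}
    - {"dp": [-0.23, -1, 0], "rotation": [0, 0, 0]}

```text
clock: 34.58
position: [0.437, -0.242, 0.2837]
ee_rot: [-0.001, 0.999, -0.052, 0.0]
contact_force: [-0.8, -0.2, -0.8]
width: 0.0303
```

```bash
python3 v.py b7; python3 - <<'E'
from h import *
p=shot('scene'); cv2.imwrite('pics/s7.png',cv2.resize(p['color'][130:330,180:480,::-1],None,fx=2.6,fy=2.6,interpolation=2))
E
```

```text
{'clock': 34.5833, 'qpos': [-0.6466, 0.1438, 1.5971, 0.0021, 1.4019, 1.0281], 'position': [0.437, -0.242, 0.2837], 'ee_rot': [-0.0012, 0.9986, -0.0521, 0.0001], 'contact_force': [-0.7794, -0.2116, -0.7957], 'width': 0.0303}
psi -0.10427158472045915
[276 271 358 411] 0.92 top [ 0.4356 -0.2426  0.3018] circ [ 433.9 -242.6] 13.7 rgb [112 109 107]
[197 211 257 275] 0.91 top [ 0.4437 -0.1821  0.184 ] circ [ 443.1 -181.4] 13.5 rgb [148 144 142]
[343 274 380 313] 0.88 top [ 0.4467 -0.2622  0.2797] circ [ 442.6 -261. ] 7.0 rgb [95 94 95]
[238 252 294 311] 0.67 top [ 0.4497 -0.2261  0.2757] circ [ 447.7 -225.6] 9.6 rgb [90 89 89]
```

View pics/b7.png

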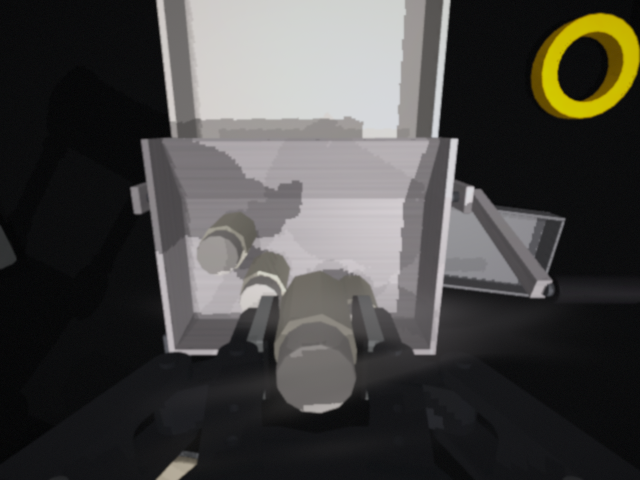

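View pics/s7.png

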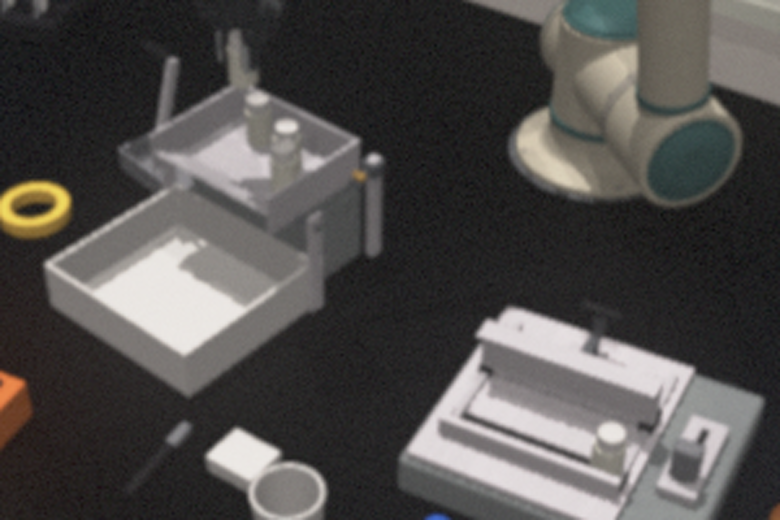

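Held vial upright; three stand in the bucket (the third hidden behind the jaws); one left in the shaker. I lower into the front right.

Call:
send_rows:
  deltas:
    - {"dp": [0, -0.11, -0.05], "rotation": [0, 0, 0]}
    - {"dp": [0, -0.11, -0.3], "rotation": [0, 0, 0]}
    - {"dp": [0, -0.11, -0.55], "rotation": [0, 0, 0]}
    - {"dp": [0, -0.11, -0.8], "rotation": [0, 0, 0]}
    - {"dp": [0, -0.11, -0.96], "rotation": [0, 0, 0]}
    - {"dp": [0, -0.11, -0.96], "rotation": [0, 0, 0]}
    - {"dp": [0, -0.11, -0.96], "rotation": [0, 0, 0]}

```text
clock: 35.32
position: [0.4358, -0.2562, 0.168]
ee_rot: [-0.0, 0.999, -0.052, -0.001]
contact_force: [-0.2, 0.3, -0.2]
width: 0.0301
```

Call:
send_rows:
  deltas:
    - {"dp": [0, 0, 0], "rotation": [0, 0, 0]}
    - {"dp": [0, 0, 0], "rotation": [0, 0, 0]}
    - {"dp": [0, 0, 0], "rotation": [0, 0, 0]}
    - {"dp": [0, 0, 0], "rotation": [0, 0, 0]}
  fingers: 0.1

```text
clock: 35.65
position: [0.4364, -0.2568, 0.1696]
ee_rot: [0.001, 0.999, -0.052, 0.001]
contact_force: [0.4, 0.2, 0.5]
width: 0.0386
```

Call:
send_rows:
  deltas:
    - {"dp": [0, 0, 0.2], "rotation": [0, 0, 0]}
    - {"dp": [0, 0, 0.4], "rotation": [0, 0, 0]}
    - {"dp": [0, 0, 0.7], "rotation": [0, 0, 0]}
    - {"dp": [-0.3, 0.3, 1], "rotation": [0, 0, 0]}
    - {"dp": [-0.5, 0.6, 1], "rotation": [0, 0, 0]}
    - {"dp": [-0.5, 0.9, 1], "rotation": [0, 0, 0]}
    - {"dp": [-0.5, 1, 1], "rotation": [0, 0, 0]}
    - {"dp": [-0.5, 1, 1], "rotation": [0, 0, 0]}

```text
clock: 36.32
position: [0.3743, -0.1326, 0.2901]
ee_rot: [-0.001, 0.999, -0.051, 0.001]
contact_force: [-1.0, -0.9, -0.0]
width: 0.0384
```

```bash
python3 v.py b8
```

```text
{'clock': 36.3167, 'qpos': [-0.518, -0.0227, 1.7634, 0.0021, 1.3999, 1.1537], 'position': [0.3743, -0.1326, 0.2901], 'ee_rot': [-0.0007, 0.9987, -0.0506, 0.0009], 'contact_force': [-1.0028, -0.9028, -0.0488], 'width': 0.0384}
psi -0.10120935307363393
[452 113 540 162] 0.91 top [ 0.4324 -0.2559  0.184 ] circ [ 432.1 -256.9] 13.6 rgb [205 206 206]
[350 105 408 160] 0.9 top [ 0.4429 -0.1808  0.1842] circ [ 442.7 -181. ] 13.4 rgb [215 216 218]
[382 155 445 211] 0.68 top [ 0.409  -0.202   0.1841] circ [ 414.6 -195.3] 22.9 rgb [212 211 211]
```

View pics/b8.png

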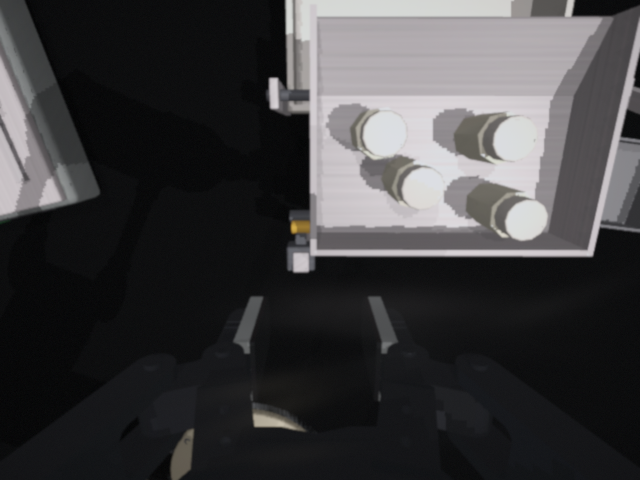

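Four vials stand in the bucket; the rear left is free. Fetch the last one.

Call:
send_rows:
  deltas:
    - {"dp": [0.2, 0.3, 0], "rotation": [0, 0, 0]}
    - {"dp": [0.4, 0.6, 0], "rotation": [0, 0, 0.2]}
    - {"dp": [0.6, 0.9, 0], "rotation": [0, 0, 0.44]}
    - {"dp": [0.6, 1, 0], "rotation": [0, 0, 0.44]}
    - {"dp": [0.6, 1, 0], "rotation": [0, 0, 0.44]}
  fingers: -0.2

```text
clock: 36.83
position: [0.45, -0.0147, 0.2884]
ee_rot: [-0.001, 0.998, 0.059, -0.0]
contact_force: [0.1, -0.6, -0.8]
width: 0.0511
```

Call:
send_rows:
  deltas:
    - {"dp": [0.2, 0.3, 0], "rotation": [0, 0, 0]}
    - {"dp": [0.4, 0.6, 0], "rotation": [0, 0, 0]}
    - {"dp": [0.5, 0.9, 0], "rotation": [0, 0, 0]}
    - {"dp": [0.5, 1, 0], "rotation": [0, 0, 0]}
    - {"dp": [0.5, 1, 0], "rotation": [0, 0, 0]}

```text
clock: 37.25
position: [0.5089, 0.1045, 0.2881]
ee_rot: [0.0, 0.998, 0.059, -0.001]
contact_force: [0.2, -0.9, 0.1]
width: 0.0509
```

Call:
send_rows:
  deltas:
    - {"dp": [0.1, 0.3, 0], "rotation": [0, 0, 0]}
    - {"dp": [0.2, 0.6, 0], "rotation": [0, 0, 0]}
    - {"dp": [0.3, 0.9, 0], "rotation": [0, 0, 0]}
    - {"dp": [0.3, 1, 0], "rotation": [0, 0, 0]}
    - {"dp": [0.3, 1, 0], "rotation": [0, 0, 0]}

```text
clock: 37.67
position: [0.5446, 0.2238, 0.2881]
ee_rot: [0.0, 0.998, 0.059, -0.0]
contact_force: [0.5, -0.3, -0.3]
width: 0.0514
```

Call:
send_rows:
  deltas:
    - {"dp": [0.1, 0.2, -0.1], "rotation": [0, 0, 0]}
    - {"dp": [0.2, 0.4, -0.3], "rotation": [0, 0, 0]}
    - {"dp": [0.25, 0.68, -0.5], "rotation": [0, 0, 0]}
    - {"dp": [0.25, 0.68, -0.8], "rotation": [0, 0, 0]}
    - {"dp": [0.25, 0.68, -0.85], "rotation": [0, 0, 0]}
    - {"dp": [0.25, 0.68, -0.85], "rotation": [0, 0, 0]}

```text
clock: 38.17
position: [0.5723, 0.3017, 0.1839]
ee_rot: [0.002, 0.998, 0.057, -0.004]
contact_force: [-0.2, -0.1, -0.1]
width: 0.0511
```

```bash
python3 v.py w13
```

```text
{'clock': 38.1667, 'qpos': [0.3787, 0.4273, 1.4393, -0.0021, 1.2832, 1.8356], 'position': [0.5723, 0.3017, 0.1839], 'ee_rot': [0.0022, 0.9984, 0.0572, -0.0036], 'contact_force': [-0.1756, -0.0876, -0.1113], 'width': 0.0511}
psi 0.11453704134518886
[339   0 396  47] 0.87 top [0.714  0.2849 0.06  ] circ [718.6 285. ] 13.4 rgb [ 56 117 202]
[274 226 327 300] 0.81 top [0.5741 0.3095 0.1251] circ [573.1 309.5] 13.5 rgb [190 185 183]
[151   0 216  30] 0.58 top [0.7069 0.4014 0.0513] circ [707.7 402.6] 10.2 rgb [ 17  50 108]
[440   0 523  68] 0.57 top [0.716  0.2099 0.0601] circ [716.4 209. ] 13.7 rgb [ 48 109 196]
flange ((504.53753662109375, 285.49334716796875), (28.782663345336914, 74.0441665649414), 7.011760711669922)
```

View pics/w13.png

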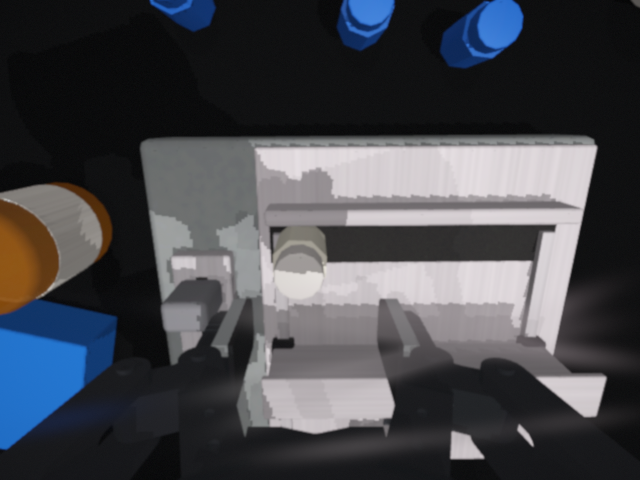

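Call:
send_rows:
  deltas:
    - {"dp": [0, 0.055, -0.1], "rotation": [0, 0, 0]}
    - {"dp": [0, 0.055, -0.3], "rotation": [0, 0, 0]}
    - {"dp": [0, 0.055, -0.5], "rotation": [0, 0, 0]}
    - {"dp": [0, 0.055, -0.7], "rotation": [0, 0, 0]}
    - {"dp": [0, 0.055, -0.7], "rotation": [0, 0, 0]}
    - {"dp": [0, 0.055, -0.7], "rotation": [0, 0, 0]}

```text
clock: 38.77
position: [0.574, 0.3113, 0.103]
ee_rot: [0.0, 0.998, 0.058, -0.0]
contact_force: [0.9, 0.0, -0.6]
width: 0.0513
```

Call:
send_rows:
  deltas:
    - {"dp": [0, 0, 0], "rotation": [0, 0, 0]}
    - {"dp": [0, 0, 0], "rotation": [0, 0, 0]}
    - {"dp": [0, 0, 0], "rotation": [0, 0, 0]}
    - {"dp": [0, 0, 0], "rotation": [0, 0, 0]}
    - {"dp": [0, 0, 0], "rotation": [0, 0, 0]}
  fingers: 1

```text
clock: 39.18
position: [0.5757, 0.3123, 0.1055]
ee_rot: [-0.001, 0.998, 0.058, 0.003]
contact_force: [0.9, 0.1, 6.9]
width: 0.0292
```

Call:
send_rows:
  deltas:
    - {"dp": [0, 0, 0.25], "rotation": [0, 0, 0]}
    - {"dp": [0, 0, 0.5], "rotation": [0, 0, 0]}
    - {"dp": [0, 0, 0.75], "rotation": [0, 0, 0]}
    - {"dp": [0, 0, 1], "rotation": [0, 0, 0]}
    - {"dp": [0, 0, 1], "rotation": [0, 0, 0]}

```text
clock: 39.6
position: [0.5771, 0.3131, 0.2307]
ee_rot: [-0.002, 0.998, 0.058, 0.006]
contact_force: [1.0, 0.6, 0.5]
width: 0.0294
```

Call:
send_rows:
  deltas:
    - {"dp": [-0.2, -0.3, 0.2], "rotation": [0, 0, 0]}
    - {"dp": [-0.3, -0.6, 0.4], "rotation": [0, 0, -0.2]}
    - {"dp": [-0.4, -0.9, 0.5], "rotation": [0, 0, -0.44]}
    - {"dp": [-0.4, -1, 0.5], "rotation": [0, 0, -0.44]}
    - {"dp": [-0.4, -1, 0.5], "rotation": [0, 0, -0.44]}

```text
clock: 40.02
position: [0.5254, 0.1882, 0.2852]
ee_rot: [0.001, 0.999, -0.054, 0.002]
contact_force: [-0.3, 0.2, -0.8]
width: 0.0293
```

Call:
send_rows:
  deltas:
    - {"dp": [-0.1, -0.3, 0], "rotation": [0, 0, 0]}
    - {"dp": [-0.2, -0.6, 0], "rotation": [0, 0, 0]}
    - {"dp": [-0.4, -0.9, 0], "rotation": [0, 0, 0]}
    - {"dp": [-0.4, -1, 0], "rotation": [0, 0, 0]}
    - {"dp": [-0.4, -1, 0], "rotation": [0, 0, 0]}

```text
clock: 40.43
position: [0.4769, 0.0697, 0.2827]
ee_rot: [0.001, 0.999, -0.054, -0.0]
contact_force: [0.5, 0.6, -0.6]
width: 0.0294
```

Call:
send_rows:
  deltas:
    - {"dp": [-0.1, -0.3, 0], "rotation": [0, 0, 0]}
    - {"dp": [-0.2, -0.6, 0], "rotation": [0, 0, 0]}
    - {"dp": [-0.4, -0.9, 0], "rotation": [0, 0, 0]}
    - {"dp": [-0.4, -1, 0], "rotation": [0, 0, 0]}
    - {"dp": [-0.4, -1, 0], "rotation": [0, 0, 0]}

```text
clock: 40.85
position: [0.4302, -0.0498, 0.2828]
ee_rot: [0.0, 0.999, -0.054, 0.0]
contact_force: [0.6, -0.3, -0.7]
width: 0.0293
```

Call:
send_rows:
  deltas:
    - {"dp": [-0.1, -0.3, 0], "rotation": [0, 0, 0]}
    - {"dp": [-0.2, -0.6, 0], "rotation": [0, 0, 0]}
    - {"dp": [-0.3, -0.8, 0], "rotation": [0, 0, 0]}
    - {"dp": [-0.3, -0.8, 0], "rotation": [0, 0, 0]}
    - {"dp": [-0.3, -0.8, 0], "rotation": [0, 0, 0]}

```text
clock: 41.27
position: [0.3951, -0.144, 0.2827]
ee_rot: [-0.001, 0.999, -0.053, 0.0]
contact_force: [0.8, -0.3, -0.9]
width: 0.0291
```

```bash
python3 v.py b9
```

```text
{'clock': 41.2667, 'qpos': [-0.5168, 0.0195, 1.7397, 0.0017, 1.3822, 1.1594], 'position': [0.3951, -0.144, 0.2827], 'ee_rot': [-0.0007, 0.9986, -0.0529, 0.0005], 'contact_force': [0.8229, -0.3155, -0.8781], 'width': 0.0291}
psi -0.10575398482811185
[457 212 534 277] 0.91 top [ 0.383  -0.2652  0.184 ] circ [ 382.  -266.3] 13.9 rgb [198 198 196]
[440 146 522 197] 0.77 top [ 0.4329 -0.2559  0.184 ] circ [ 432.3 -257. ] 13.6 rgb [202 203 204]
[337 140 391 197] 0.7 top [ 0.4432 -0.1808  0.1842] circ [ 442.7 -181.1] 13.6 rgb [210 207 205]
[277 271 357 414] 0.59 top [ 0.394  -0.1446  0.3021] circ [ 392.5 -144.3] 14.1 rgb [112 108 107]
[368 184 431 248] 0.55 top [ 0.4113 -0.2006  0.1841] circ [ 417.4 -196.2] 24.6 rgb [206 203 200]
[589 161 640 252] 0.52 top [ 0.4137 -0.3239  0.1694] circ [ 405.8 -323.8] 26.9 rgb [151 147 150]
```

View pics/b9.png

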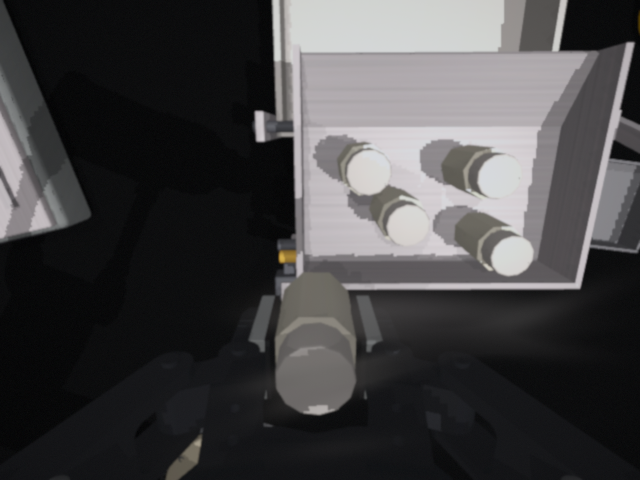

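Call:
send_rows:
  deltas:
    - {"dp": [-0.07, -0.23, 0], "rotation": [0, 0, 0]}
    - {"dp": [-0.07, -0.23, -0.25], "rotation": [0, 0, 0]}
    - {"dp": [-0.07, -0.23, -0.5], "rotation": [0, 0, 0]}
    - {"dp": [-0.07, -0.23, -0.75], "rotation": [0, 0, 0]}
    - {"dp": [-0.07, -0.23, -0.95], "rotation": [0, 0, 0]}
    - {"dp": [-0.07, -0.23, -0.95], "rotation": [0, 0, 0]}
    - {"dp": [-0.07, -0.23, -0.95], "rotation": [0, 0, 0]}

```text
clock: 41.95
position: [0.3861, -0.1705, 0.1684]
ee_rot: [-0.001, 0.999, -0.051, -0.001]
contact_force: [0.4, 0.7, -0.7]
width: 0.0295
```

Call:
send_rows:
  deltas:
    - {"dp": [0, 0, 0], "rotation": [0, 0, 0]}
    - {"dp": [0, 0, 0], "rotation": [0, 0, 0]}
    - {"dp": [0, 0, 0], "rotation": [0, 0, 0]}
    - {"dp": [0, 0, 0], "rotation": [0, 0, 0]}
  fingers: 0.16

```text
clock: 42.28
position: [0.386, -0.1719, 0.1697]
ee_rot: [0.0, 0.999, -0.052, 0.001]
contact_force: [0.4, -0.5, 0.2]
width: 0.0359
```

Call:
send_rows:
  deltas:
    - {"dp": [0, 0, 0.2], "rotation": [0, 0, 0]}
    - {"dp": [0, 0, 0.4], "rotation": [0, 0, 0]}
    - {"dp": [0, 0, 0.7], "rotation": [0, 0, 0]}
    - {"dp": [-0.2, 0, 1], "rotation": [0, 0, 0]}
    - {"dp": [-0.3, 0, 1], "rotation": [0, 0, 0]}
    - {"dp": [-0.3, 0, 1], "rotation": [0, 0, 0]}

```text
clock: 42.78
position: [0.3485, -0.1722, 0.2913]
ee_rot: [0.002, 0.999, -0.053, 0.002]
contact_force: [0.1, -0.1, -1.0]
width: 0.0357
```

```bash
python3 v.py b10; python3 b.py b10b
```

```text
{'clock': 42.7833, 'qpos': [-0.6377, -0.0388, 1.7759, -0.0009, 1.3999, 1.0387], 'position': [0.3485, -0.1722, 0.2913], 'ee_rot': [0.0016, 0.9986, -0.0527, 0.0017], 'contact_force': [0.1278, -0.1149, -0.9853], 'width': 0.0357}
psi -0.10544341488979896
[287 167 330 218] 0.9 top [ 0.384  -0.1719  0.1842] circ [ 383.3 -171.8] 13.5 rgb [192 187 185]
[413 152 483 204] 0.88 top [ 0.3826 -0.2656  0.1841] circ [ 382.1 -266.5] 13.6 rgb [214 215 217]
[399  73 468 128] 0.8 top [ 0.4321 -0.2564  0.1841] circ [ 431.8 -257. ] 13.5 rgb [214 216 217]
[289  68 337 125] 0.8 top [ 0.4426 -0.1812  0.1842] circ [ 442.6 -181.2] 13.4 rgb [220 221 220]
[326 124 382 175] 0.66 top [ 0.4078 -0.2045  0.1842] circ [ 407.5 -204.7] 13.4 rgb [220 219 218]
{'clock': 42.8833, 'qpos': [-0.6364, -0.0345, 1.7783, 0.0004, 1.3971, 1.0396], 'position': [0.3493, -0.1717, 0.2886], 'ee_rot': [0.0, 0.9986, -0.0526, 0.0004], 'contact_force': [0.7775, 0.5097, 0.2204], 'width': 0.0357}
psi -0.10526383896675263
floor [  256    52   268   155 25999] [ 415.2 -231. ] [185.2 107.9] 84.05 [ 0.4205 -0.2312  0.1244]
floor [216  47  23  32 273] [ 474.2 -124.2] [14.7 19.8] 81.51 [ 0.4747 -0.1235  0.1237]
floor [235 184  11  12 107] [ 385.8 -118.3] [8.3 8.5] 83.2 [ 0.3866 -0.1184  0.1245]
walls [ 235    0  342  226 8179] [ 423.8 -231.9] [193.3 132.9] 84.1 [ 0.4064 -0.2467  0.1681]
walls [428 158  45  48 671] [ 384.4 -261.4] [21.2 32.1] 63.57 [ 0.3864 -0.258   0.1686]
walls [411  73  44  57 659] [ 431.4 -252.9] [30.  21.9] 8.32 [ 0.4314 -0.2476  0.1688]
```

View pics/b10.png

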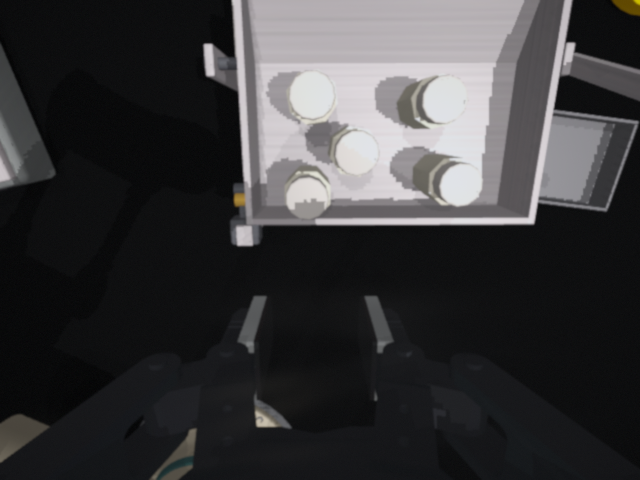

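All five vials stand in the bucket, released: caps at (311,96), (437,101), (354,151), (306,195), (457,183). Now I turn the jaws across the push bar and look at it.

Call:
send_rows:
  deltas:
    - {"dp": [0, -0.1, 0.3], "rotation": [0, 0, 0.25]}
    - {"dp": [0, -0.4, 0.5], "rotation": [0, 0, 0.5]}
    - {"dp": [0, -0.6, 0.5], "rotation": [0, 0, 0.75]}
    - {"dp": [0.1, -0.8, 0.5], "rotation": [0, 0, 1]}
    - {"dp": [0.1, -0.8, 0.5], "rotation": [0, 0, 1]}
  fingers: 0

```text
clock: 43.35
position: [0.3638, -0.2723, 0.347]
ee_rot: [0.001, 0.98, 0.197, -0.0]
contact_force: [1.5, -0.1, -0.9]
width: 0.0428
```

Call:
send_rows:
  deltas:
    - {"dp": [0, -0.2, 0], "rotation": [0, 0, 0.25]}
    - {"dp": [0.1, -0.4, 0], "rotation": [0, 0, 0.5]}
    - {"dp": [0.2, -0.6, 0], "rotation": [0, 0, 0.75]}
    - {"dp": [0.3, -0.7, 0], "rotation": [0, 0, 1]}
    - {"dp": [0.3, -0.7, 0], "rotation": [0, 0, 1]}

```text
clock: 43.77
position: [0.3997, -0.3541, 0.3458]
ee_rot: [-0.001, 0.901, 0.434, -0.0]
contact_force: [-0.4, -0.0, -0.0]
width: 0.0426
```

Call:
send_rows:
  deltas:
    - {"dp": [0, -0.05, 0], "rotation": [0, 0, 0.25]}
    - {"dp": [0.1, -0.1, 0], "rotation": [0, 0, 0.5]}
    - {"dp": [0.15, -0.2, 0], "rotation": [0, 0, 0.75]}
    - {"dp": [0.15, -0.2, 0], "rotation": [0, 0, 1]}
    - {"dp": [0.15, -0.2, 0], "rotation": [0, 0, 1]}
    - {"dp": [0.15, -0.2, 0], "rotation": [0, 0, 1]}

```text
clock: 44.27
position: [0.4154, -0.3747, 0.3477]
ee_rot: [-0.001, 0.768, 0.641, 0.0]
contact_force: [-0.1, -0.1, -0.9]
width: 0.043
```

```bash
python3 b.py b11
```

```text
{'clock': 44.2667, 'qpos': [-0.8586, 0.2158, 1.3511, 0.0004, 1.5778, -0.6792], 'position': [0.4154, -0.3747, 0.3477], 'ee_rot': [-0.0015, 0.7676, 0.6409, 0.0002], 'contact_force': [-0.1421, -0.0539, -0.9149], 'width': 0.043}
psi 1.391434634497639
floor [  212     0   142   162 14990] [ 412.4 -258.3] [127.4 108.2] 84.14 [ 0.413  -0.2603  0.1243]
floor [340 161  20  22 181] [ 452.8 -343.9] [18.5 17.3] 84.12 [ 0.4523 -0.3444  0.1237]
walls [ 192    0  218  172 2640] [ 428.8 -267.7] [120.1 150.7] 84.11 [ 0.3874 -0.2864  0.1689]
walls [239   0  43  20 424] [ 405.4 -214.6] [10.4 29.9] 79.06 [ 0.4074 -0.2162  0.1687]
walls [232  70  36  45 330] [ 386.3 -269.1] [31.6 22.1] 58.62 [ 0.3896 -0.2715  0.1685]
bar [ 304  212   27   83 1794] [ 415.7 -385. ] [55.3 17.8] 80.78 [ 0.4164 -0.3829  0.2246]
```

View pics/b11.png

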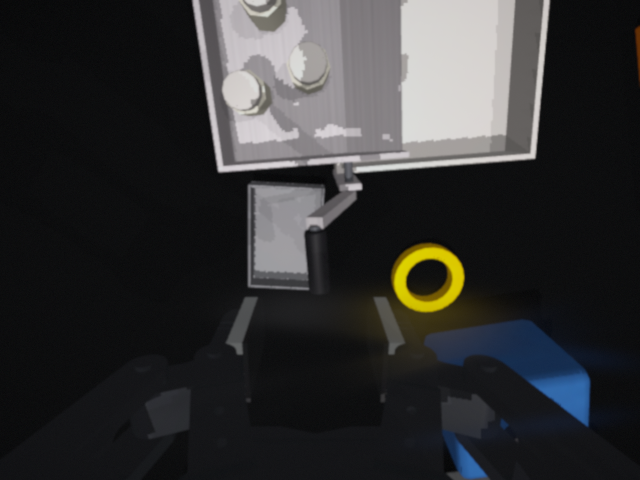

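```bash
python3 - <<'E'
from h import *
np.set_printoptions(precision=4,suppress=True)
d=np.load('lastb.npz'); C=d['C']; col=d['col'].astype(int).sum(2); Z=C[:,:,2]
m=(C[:,:,0]>.36)&(C[:,:,0]<.48)&(C[:,:,1]>-.45)&(C[:,:,1]<-.33)&(Z>.2)&(Z<.24)
for nm,mm in [('dark',m&(col<150)),('light',m&(col>=150))]:
    P=C[mm]; print(nm,len(P),P.min(0),P.max(0),cv2.minAreaRect((P[:,:2]*1000).astype(np.float32)),'z',np.percentile(P[:,2],[5,50,98]))
mm=m&(col<150); P=C[mm]
for y in np.arange(-.42,-.36,.005):
    q=P[abs(P[:,1]-y)<.0025]
    if len(q): print(round(y,3),len(q),q[:,0].min(),q[:,0].max(),q[:,2].max())
# hinge pins: points in arm
a=(C[:,:,0]>.38)&(C[:,:,0]<.5)&(C[:,:,1]>-.375)&(C[:,:,1]<-.325)&(Z>.1)&(Z<.24)
for z in np.arange(.105,.24,.01):
    q=C[a&(abs(Z-z)<.005)]
    if len(q): print('z',round(z,3),len(q),q.mean(0),q[:,:2].min(0),q[:,:2].max(0))
E
```

```text
dark 1303 [ 0.4054 -0.4126  0.2189] [ 0.425  -0.3663  0.2302] ((415.2297668457031, -389.5212097167969), (45.9594841003418, 15.806754112243652), 84.17990112304688) z [0.2224 0.2268 0.2288]
light 558 [ 0.4052 -0.41    0.2001] [ 0.431  -0.3575  0.2297] ((414.6090393066406, -383.7115478515625), (55.79804229736328, 19.303409576416016), 72.31401824951172) z [0.2031 0.2204 0.2286]
-0.415 2 0.4163023471175359 0.4192425110168502 0.22661093567793159
-0.41 122 0.40544070117817704 0.4208619113344893 0.22984787330450432
-0.405 146 0.40568290637961735 0.42175867123078314 0.2292904169207268
-0.4 149 0.40614034562860685 0.4218776374778835 0.2293923720013842
-0.395 145 0.4072693991207949 0.42270712052688364 0.23015530331013934
-0.39 148 0.40778121705722414 0.42297638477391725 0.23013174180659965
-0.385 148 0.4083621790615721 0.42363333305866957 0.22903337296614074
-0.38 134 0.40891773677293947 0.42402625536074995 0.22903245718440418
-0.375 127 0.40925313547495773 0.4246924692852904 0.22864052607964108
-0.37 147 0.4098596981373734 0.42504844092909283 0.2290814348759546
-0.365 35 0.411065439479772 0.42
[... 291 characters left out ...]
] [ 0.439  -0.3694] [ 0.4816 -0.325 ]
z 0.145 245 [ 0.4753 -0.3357  0.1451] [ 0.4361 -0.3686] [ 0.4988 -0.325 ]
z 0.155 121 [ 0.4559 -0.3448  0.1549] [ 0.4322 -0.3686] [ 0.4982 -0.3251]
z 0.165 325 [ 0.4571 -0.3357  0.1676] [ 0.4    -0.3684] [ 0.4975 -0.3251]
z 0.175 417 [ 0.4541 -0.3345  0.1714] [ 0.405  -0.3685] [ 0.4979 -0.325 ]
z 0.185 80 [ 0.4327 -0.3613  0.1851] [ 0.4234 -0.3675] [ 0.4377 -0.3586]
z 0.195 87 [ 0.4291 -0.3611  0.1952] [ 0.4197 -0.3673] [ 0.4339 -0.3581]
z 0.205 98 [ 0.426  -0.3607  0.2053] [ 0.4154 -0.3672] [ 0.431  -0.3578]
z 0.215 157 [ 0.42   -0.3609  0.2166] [ 0.4111 -0.368 ] [ 0.4274 -0.3575]
z 0.225 485 [ 0.4179 -0.3676  0.2244] [ 0.4091 -0.375 ] [ 0.425  -0.3578]
```

The push bar's sleeve is at px (318,260), centre about (0.415,-0.390,0.221); the arm is inboard of it. I lower the jaws around it and close.

Call:
send_rows:
  deltas:
    - {"dp": [0, -0.14, -0.2], "rotation": [0, 0, 0.154]}
    - {"dp": [0, -0.14, -0.4], "rotation": [0, 0, 0.154]}
    - {"dp": [0, -0.14, -0.6], "rotation": [0, 0, 0.154]}
    - {"dp": [0, -0.14, -0.8], "rotation": [0, 0, 0.154]}
    - {"dp": [0, -0.14, -0.8], "rotation": [0, 0, 0.154]}
    - {"dp": [0, -0.14, -0.8], "rotation": [0, 0, 0.154]}

```text
clock: 44.82
position: [0.415, -0.3916, 0.252]
ee_rot: [-0.002, 0.742, 0.671, 0.0]
contact_force: [1.1, -0.5, 0.5]
width: 0.0428
```

```bash
python3 b.py b12 | head -3; python3 - <<'E'
import numpy as np
a0=.3097; ax=np.array([.9947,-.103])
def pos(f): return 105*np.sin(f-a0),105*np.cos(f-a0)
x0,z0=pos(0)
for f in np.arange(0,1.5,.1):
    x,z=pos(f); d=(x-x0)/120; print(round(f,2),np.round([d*ax[0],d*ax[1],(z-z0)/120],3), end=';')
f=1.45; x,z=pos(f); d=(x-x0)/120; print(round(f,2),np.round([d*ax[0],d*ax[1],(z-z0)/120],3))
E
```

```text
{'clock': 44.8167, 'qpos': [-0.8785, 0.2699, 1.5091, 0.0002, 1.3657, -0.7786], 'position': [0.415, -0.3916, 0.252], 'ee_rot': [-0.0016, 0.7415, 0.6709, 0.0002], 'contact_force': [1.0685, -0.4983, 0.5017], 'width': 0.0428}
psi 1.470903569198559
floor [  199     0   180   138 17354] [ 409.6 -282.9] [ 77.3 107.4] 84.27 [ 0.4131 -0.2893  0.1244]
0.0 [ 0. -0.  0.];0.1 [ 0.084 -0.009  0.022];0.2 [ 0.17  -0.018  0.036];0.3 [ 0.257 -0.027  0.042];0.4 [ 0.344 -0.036  0.038];0.5 [ 0.43  -0.045  0.026];0.6 [ 0.514 -0.053  0.005];0.7 [ 0.596 -0.062 -0.024];0.8 [ 0.675 -0.07  -0.061];0.9 [ 0.75  -0.078 -0.106];1.0 [ 0.819 -0.085 -0.159];1.1 [ 0.884 -0.092 -0.218];1.2 [ 0.942 -0.098 -0.283];1.3 [ 0.993 -0.103 -0.353];1.4 [ 1.037 -0.107 -0.429];1.45 [ 1.056 -0.109 -0.468]
```

View pics/b12.png

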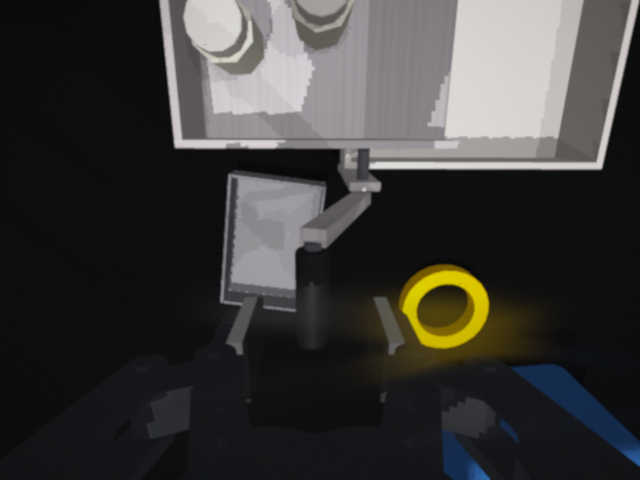

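The sleeve (313,300) is centred between the jaws.

Call:
send_rows:
  deltas:
    - {"dp": [0, 0, -0.1], "rotation": [0, 0, 0]}
    - {"dp": [0, 0, -0.2], "rotation": [0, 0, 0]}
    - {"dp": [0, 0, -0.27], "rotation": [0, 0, 0]}
    - {"dp": [0, 0, -0.27], "rotation": [0, 0, 0]}
    - {"dp": [0, 0, -0.27], "rotation": [0, 0, 0]}

```text
clock: 45.28
position: [0.4159, -0.393, 0.2214]
ee_rot: [0.001, 0.741, 0.671, -0.0]
contact_force: [0.5, -0.4, -1.1]
width: 0.0429
```

Call:
send_rows:
  deltas:
    - {"dp": [0, 0, 0], "rotation": [0, 0, 0]}
    - {"dp": [0, 0, 0], "rotation": [0, 0, 0]}
    - {"dp": [0, 0, 0], "rotation": [0, 0, 0]}
    - {"dp": [0, 0, 0], "rotation": [0, 0, 0]}
    - {"dp": [0, 0, 0], "rotation": [0, 0, 0]}
    - {"dp": [0, 0, 0], "rotation": [0, 0, 0]}
  fingers: 1
  grip_force: 50

```text
clock: 45.78
position: [0.4138, -0.393, 0.2211]
ee_rot: [-0.001, 0.741, 0.672, -0.002]
contact_force: [-4.6, -0.3, 2.4]
width: 0.0142
```

Call:
send_rows:
  deltas:
    - {"dp": [0.084, -0.009, 0.022], "rotation": [0, 0, 0]}
    - {"dp": [0.17, -0.018, 0.036], "rotation": [0, 0, 0]}
    - {"dp": [0.257, -0.027, 0.042], "rotation": [0, 0, 0]}
    - {"dp": [0.344, -0.036, 0.038], "rotation": [0, 0, 0]}
    - {"dp": [0.43, -0.045, 0.026], "rotation": [0, 0, 0]}
    - {"dp": [0.514, -0.053, 0.005], "rotation": [0, 0, 0]}
    - {"dp": [0.596, -0.062, -0.024], "rotation": [0, 0, 0]}
    - {"dp": [0.675, -0.07, -0.061], "rotation": [0, 0, 0]}
    - {"dp": [0.75, -0.078, -0.106], "rotation": [0, 0, 0]}
    - {"dp": [0.819, -0.085, -0.159], "rotation": [0, 0, 0]}

```text
clock: 46.62
position: [0.5135, -0.4031, 0.2015]
ee_rot: [-0.0, 0.741, 0.672, -0.001]
contact_force: [-4.2, 0.2, 0.5]
width: 0.0143
```

```bash
python3 - <<'E'
from h import *
s=st(); P=np.array(s['position']); d=P-np.array([.447,-.3928,.12]); x=d[:2]@np.array([.9947,-.103]); print('phi',np.arctan2(x,d[2])+.3097, np.hypot(x,d[2]))
p=shot('scene'); cv2.imwrite('pics/s13.png',cv2.resize(p['color'][120:320,160:460,::-1],None,fx=2.6,fy=2.6,interpolation=2))
E
```

```text
{'clock': 46.6167, 'qpos': [-0.7713, 0.4207, 1.4048, -0.0014, 1.3168, -0.6727], 'position': [0.5135, -0.4031, 0.2015], 'ee_rot': [-0.0003, 0.741, 0.6715, -0.0007], 'contact_force': [-4.2262, 0.197, 0.4842], 'width': 0.0143}
phi 0.9991460478104502 0.10567306866208927
```

View pics/s13.png

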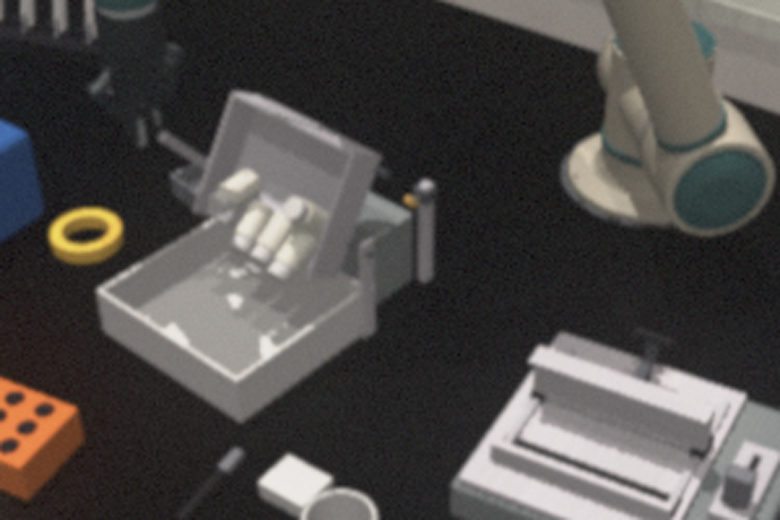

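At 1.0 rad the vials lie on the ramp (around 260,225 in the crop); on to the end.

Call:
send_rows:
  deltas:
    - {"dp": [0.065, -0.007, -0.059], "rotation": [0, 0, 0]}
    - {"dp": [0.123, -0.013, -0.124], "rotation": [0, 0, 0]}
    - {"dp": [0.174, -0.018, -0.194], "rotation": [0, 0, 0]}
    - {"dp": [0.218, -0.022, -0.27], "rotation": [0, 0, 0]}
    - {"dp": [0.237, -0.024, -0.309], "rotation": [0, 0, 0]}
    - {"dp": [0.237, -0.024, -0.309], "rotation": [0, 0, 0]}
    - {"dp": [0.237, -0.024, -0.309], "rotation": [0, 0, 0]}
    - {"dp": [0.237, -0.024, -0.309], "rotation": [0, 0, 0]}
    - {"dp": [0.237, -0.024, -0.309], "rotation": [0, 0, 0]}

```text
clock: 47.42
position: [0.5413, -0.406, 0.1647]
ee_rot: [-0.0, 0.741, 0.672, -0.001]
contact_force: [-6.2, -1.8, 1.0]
width: 0.0142
```

```bash
python3 - <<'E'
from h import *
s=st(); P=np.array(s['position']); d=P-np.array([.447,-.3928,.12]); x=d[:2]@np.array([.9947,-.103]); print('phi',np.arctan2(x,d[2])+.3097, np.hypot(x,d[2]))
p=shot('scene'); cv2.imwrite('pics/s14.png',cv2.resize(p['color'][120:320,160:460,::-1],None,fx=2.6,fy=2.6,interpolation=2))
E
```

```text
{'clock': 47.4167, 'qpos': [-0.7456, 0.4794, 1.3996, -0.0013, 1.2636, -0.6471], 'position': [0.5413, -0.406, 0.1647], 'ee_rot': [-0.0004, 0.7409, 0.6716, -0.0007], 'contact_force': [-6.2008, -1.7929, 1.0205], 'width': 0.0142}
phi 1.4409574368618476 0.10511722799771575
```

View pics/s14.png

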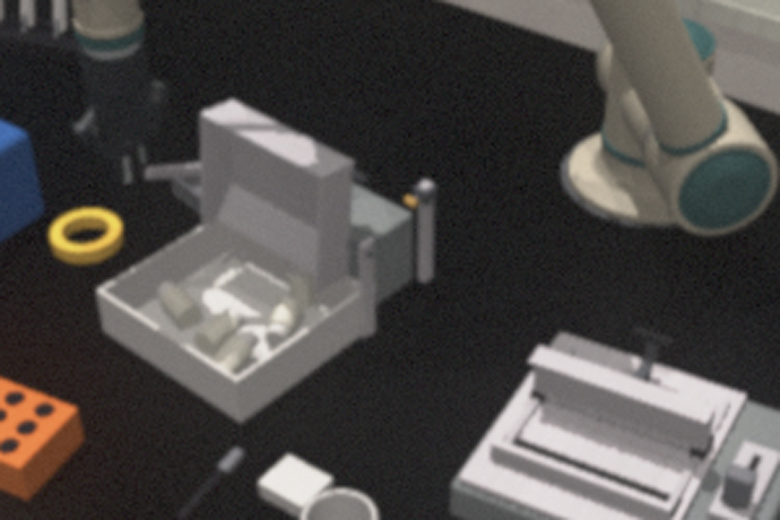

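The vials lie in the bin (crop 180–300, 280–350) with the bucket at about 1.44 rad. Swing it back in the grip.

Call:
send_rows:
  deltas:
    - {"dp": [0, 0, 0], "rotation": [0, 0, 0]}
    - {"dp": [0, 0, 0], "rotation": [0, 0, 0]}
    - {"dp": [0, 0, 0], "rotation": [0, 0, 0]}
    - {"dp": [0, 0, 0], "rotation": [0, 0, 0]}
    - {"dp": [0, 0, 0], "rotation": [0, 0, 0]}
    - {"dp": [-0.063, 0.006, 0.115], "rotation": [0, 0, 0]}
    - {"dp": [-0.114, 0.011, 0.185], "rotation": [0, 0, 0]}
    - {"dp": [-0.172, 0.017, 0.25], "rotation": [0, 0, 0]}
    - {"dp": [-0.237, 0.024, 0.309], "rotation": [0, 0, 0]}
    - {"dp": [-0.306, 0.031, 0.362], "rotation": [0, 0, 0]}
    - {"dp": [-0.381, 0.039, 0.407], "rotation": [0, 0, 0]}
    - {"dp": [-0.46, 0.047, 0.444], "rotation": [0, 0, 0]}

```text
clock: 48.47
position: [0.4854, -0.4002, 0.2188]
ee_rot: [-0.0, 0.741, 0.672, -0.001]
contact_force: [-3.6, -2.5, -4.0]
width: 0.0138
```

Call:
send_rows:
  deltas:
    - {"dp": [-0.082, 0.009, 0.029], "rotation": [0, 0, 0]}
    - {"dp": [-0.166, 0.017, 0.05], "rotation": [0, 0, 0]}
    - {"dp": [-0.252, 0.026, 0.062], "rotation": [0, 0, 0]}
    - {"dp": [-0.339, 0.035, 0.066], "rotation": [0, 0, 0]}
    - {"dp": [-0.426, 0.044, 0.06], "rotation": [0, 0, 0]}
    - {"dp": [-0.512, 0.053, 0.046], "rotation": [0, 0, 0]}
    - {"dp": [-0.596, 0.062, 0.024], "rotation": [0, 0, 0]}
    - {"dp": [-0.596, 0.062, 0.024], "rotation": [0, 0, 0]}
    - {"dp": [-0.596, 0.062, 0.024], "rotation": [0, 0, 0]}

```text
clock: 49.22
position: [0.4139, -0.393, 0.2211]
ee_rot: [-0.0, 0.741, 0.672, -0.001]
contact_force: [-6.2, -2.1, 5.4]
width: 0.0146
```

Call:
send_rows:
  deltas:
    - {"dp": [0, 0, 0], "rotation": [0, 0, 0]}
    - {"dp": [0, 0, 0], "rotation": [0, 0, 0]}
    - {"dp": [0, 0, 0], "rotation": [0, 0, 0]}
    - {"dp": [0, 0, 0], "rotation": [0, 0, 0]}
    - {"dp": [0, 0, 0], "rotation": [0, 0, 0]}
  fingers: 0

```text
clock: 49.63
position: [0.416, -0.3923, 0.2201]
ee_rot: [-0.0, 0.741, 0.672, 0.0]
contact_force: [0.5, -0.2, 0.4]
width: 0.0429
```

Call:
send_rows:
  deltas:
    - {"dp": [0, 0, 0.2], "rotation": [0, 0, 0]}
    - {"dp": [0, 0, 0.5], "rotation": [0, 0, 0]}
    - {"dp": [0, 0, 0.8], "rotation": [0, 0, 0]}
    - {"dp": [0, 0, 1], "rotation": [0, 0, 0]}
    - {"dp": [0, 0, 1], "rotation": [0, 0, 0]}

```text
clock: 50.05
position: [0.4176, -0.3944, 0.3466]
ee_rot: [0.006, 0.741, 0.672, 0.0]
contact_force: [0.8, -0.5, 0.0]
width: 0.0423
```

Call:
send_rows:
  deltas:
    - {"dp": [0, 0, 0.2], "rotation": [0, 0, -0.25]}
    - {"dp": [-0.2, 0, 0.5], "rotation": [0, 0, -0.5]}
    - {"dp": [-0.4, 0, 0.5], "rotation": [0, 0, -0.75]}
    - {"dp": [-0.6, 0.2, 0.5], "rotation": [0, 0, -1]}
    - {"dp": [-0.6, 0.2, 0.5], "rotation": [0, 0, -1]}
    - {"dp": [-0.6, 0.2, 0.5], "rotation": [0, 0, -1]}

```text
clock: 50.55
position: [0.3428, -0.3676, 0.4005]
ee_rot: [0.0, 0.884, 0.468, 0.0]
contact_force: [0.1, 0.4, -0.5]
width: 0.0426
```

```bash
python3 b.py b15; python3 - <<'E'
from h import *
np.set_printoptions(precision=4,suppress=True)
d=np.load('lastb.npz'); C=d['C']; col=d['col'].astype(int).sum(2); Z=C[:,:,2]
m=(C[:,:,0]>.36)&(C[:,:,0]<.48)&(C[:,:,1]>-.45)&(C[:,:,1]<-.33)&(Z>.2)&(Z<.24)&(col<150)
P=C[m]; print(len(P), cv2.minAreaRect((P[:,:2]*1000).astype(np.float32)) if len(P) else None, P[:,2].max() if len(P) else None)
p=shot('top','top15'); cv2.imwrite('pics/t15.png',cv2.resize(p['color'][150:360,110:500,::-1],None,fx=2.05,fy=2.05,interpolation=2))
C=cloud(p);Z=C[:,:,2]
m=np.zeros((480,640),bool); m[265:318,357:425]=1
print('bucket floor z', np.median(Z[m]), 'floor flatness',[round(float(np.median(Z[v,365:420])),4) for v in (280,290,300,310)])
for k in ['vial1']:
    for a in models.find_in(k,p):
        b=a['box']; u=[(b[0]+b[2])/2,(b[1]+b[3])/2]; print(np.round(b),round(a['score'],2),world(p,u)[0],p['color'][int(u[1]),int(u[0])])
p=shot('scene','s15'); cv2.imwrite('pics/s15.png',cv2.resize(p['color'][120:370,160:480,::-1],None,fx=2.4,fy=2.4,interpolation=2))
E
```

```text
{'clock': 50.55, 'qpos': [-0.9591, 0.1156, 1.3511, 0.0006, 1.6747, -0.3615], 'position': [0.3428, -0.3676, 0.4005], 'ee_rot': [0.0, 0.8839, 0.4676, 0.0003], 'contact_force': [0.1132, 0.4258, -0.4617], 'width': 0.0426}
psi 0.9732552735795674
floor [  209     0   178   156 15986] [ 414.6 -242.4] [160.3 108.5] 84.44 [ 0.409  -0.2521  0.1243]
floor [383 110  14  23 154] [ 452.5 -343.4] [20.2  8. ] 81.24 [ 0.4523 -0.3432  0.1236]
walls [ 199    0  242  165 1889] [ 430.5 -252.1] [151.9 150.6] 84.18 [ 0.3893 -0.2785  0.1696]
bar [ 380  154   43   71 1388] [ 415.8 -385.8] [56.7 17.9] 80.59 [ 0.4155 -0.3839  0.2248]
699 ((415.10821533203125, -390.65020751953125), (47.26980209350586, 16.010478973388672), 84.28961944580078) 0.22927940267440916
bucket floor z nan floor flatness [0.1262, 0.1224, 0.1238, 0.1244]
[369. 224. 380. 248.] 0.72 [ 0.6044 -0.1934  0.0291] [228 226 205]
[366. 255. 382. 266.] 0.7 [ 0.5268 -0.194   0.0386] [239 241 226]
[384. 232. 397. 253.] 0.68 [ 0.5838 -0.2446  0.0351] [234 231 217]
[238. 191. 253. 202.] 0.67 [0.7132 0.2076 0.059 ] [ 43 112 227]
[402. 239. 422. 251.] 0.57 [ 0.5772 -0.3106  0.0439] [237 236 221]
[177. 191. 193. 203.] 0.54 [0.7091 0.3966 0.0521] [ 31  82 176]
[346. 211. 461. 325.] 0.52 [ 0.5073 -0.2899  0.0127] [167 161 153]
[192. 174. 207. 186.] 0.42 [0.763  0.3523 0.0556] [ 20 207 197]
[228. 271. 244. 296.] 0.38 [0.4466 0.2237 0.0934] [ 96  98 104]
```

View pics/b15.png

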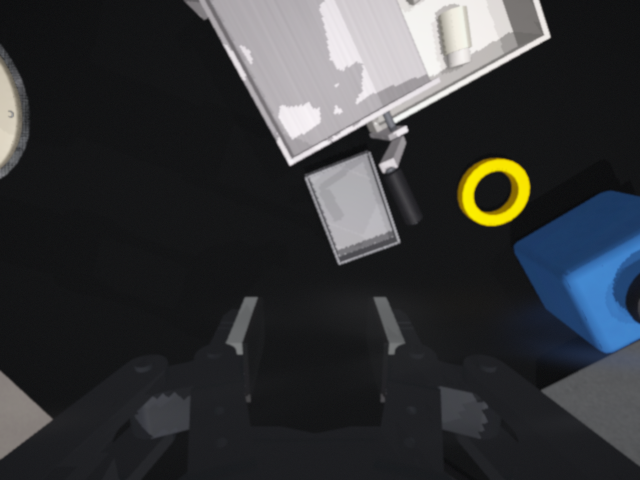

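View pics/t15.png

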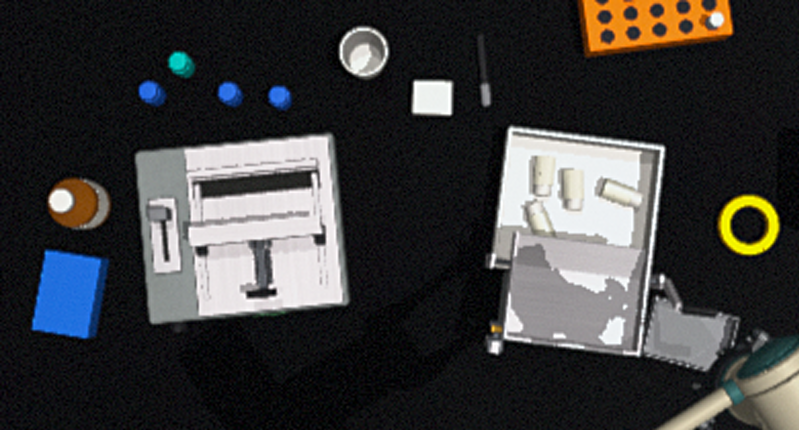

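View pics/s15.png

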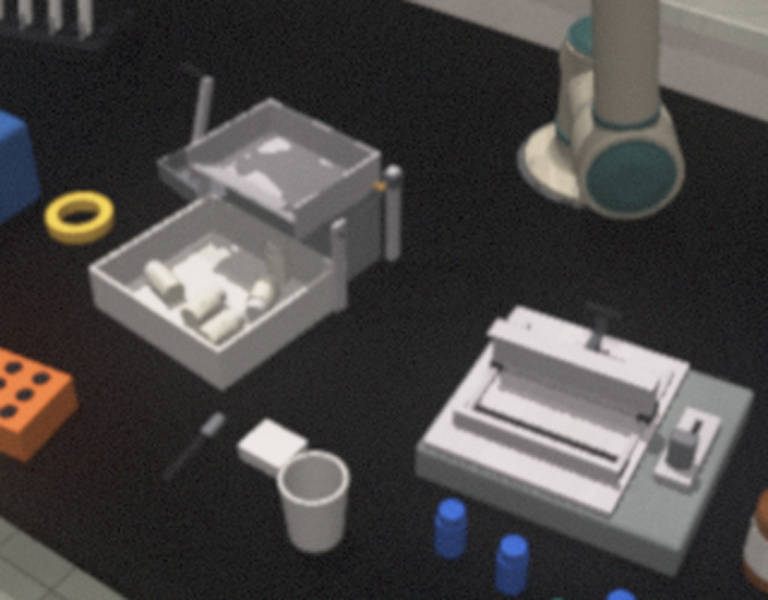

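The bucket is home and empty; four vials are clear in the bin and a fifth seems to lean near its rear wall. I look closer from above the bin.

Call:
send_rows:
  deltas:
    - {"dp": [0.2, 0.3, 0], "rotation": [0, 0, -0.25]}
    - {"dp": [0.4, 0.6, 0], "rotation": [0, 0, -0.5]}
    - {"dp": [0.6, 0.9, 0], "rotation": [0, 0, -0.75]}
    - {"dp": [0.8, 1, 0], "rotation": [0, 0, -1]}
    - {"dp": [0.8, 1, 0], "rotation": [0, 0, -1]}

```text
clock: 51.17
position: [0.4436, -0.2453, 0.3999]
ee_rot: [-0.001, 0.972, 0.235, 0.002]
contact_force: [-0.5, -0.7, 0.3]
width: 0.0426
```

Call:
send_rows:
  deltas:
    - {"dp": [0.2, 0.2, 0], "rotation": [0, 0, -0.25]}
    - {"dp": [0.3, 0.4, 0], "rotation": [0, 0, -0.5]}
    - {"dp": [0.4, 0.4, 0], "rotation": [0, 0, -0.75]}
    - {"dp": [0.5, 0.4, 0], "rotation": [0, 0, -1]}
    - {"dp": [0.5, 0.4, 0], "rotation": [0, 0, -1]}
    - {"dp": [0.5, 0.4, 0], "rotation": [0, 0, -1]}

```text
clock: 51.67
position: [0.5004, -0.2007, 0.3994]
ee_rot: [-0.0, 1.0, -0.011, -0.001]
contact_force: [-0.4, -0.7, 0.5]
width: 0.043
```

```bash
python3 - <<'E'
from h import *
st(); p=shot('wrist','b16')
p=shot('scene'); cv2.imwrite('pics/s16.png',cv2.resize(p['color'][190:290,190:340,::-1],None,fx=5,fy=5,interpolation=2))
E
```

```text
{'clock': 51.6667, 'qpos': [-0.5103, 0.1757, 1.2806, -0.0003, 1.6873, 1.0834], 'position': [0.5004, -0.2007, 0.3994], 'ee_rot': [-0.0003, 0.9999, -0.0114, -0.0009], 'contact_force': [-0.4478, -0.7262, 0.4792], 'width': 0.043}
```

View pics/b16.png

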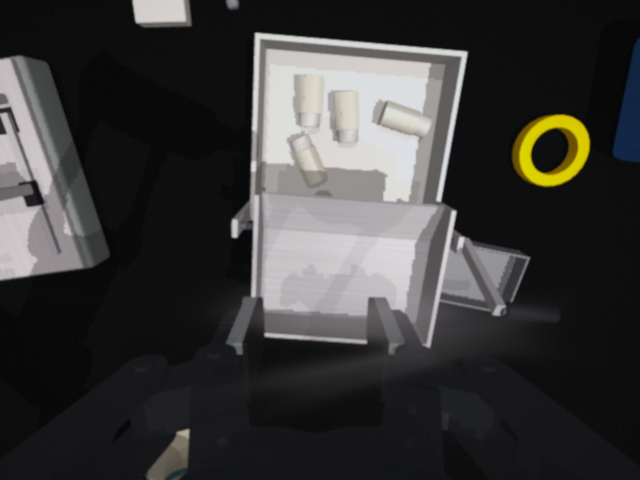

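View pics/s16.png

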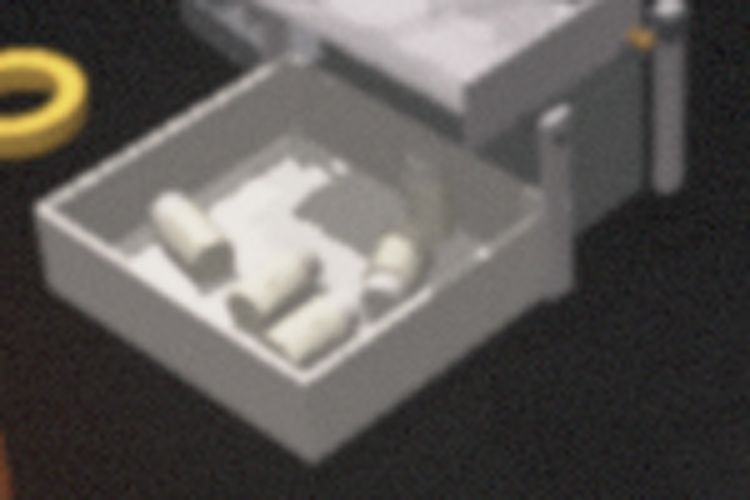

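The fifth vial leans inside the bin's rear corner (crop 425,205). Last check: the bystanders, lock and clamp against the first picture.

```bash
python3 - <<'E'
from h import *
np.set_printoptions(precision=4,suppress=True)
a=cv2.imread('pics/top0.png').astype(int); p=shot('top'); b=p['color'][:,:,::-1].astype(int)
d=(cv2.GaussianBlur(abs(a-b).max(2).astype(np.uint8),(5,5),0)>45).astype(np.uint8)
n,l,s,c=cv2.connectedComponentsWithStats(d)
for i in range(1,n):
    if s[i,4]>12: print(s[i],c[i].round())
C=cloud(p); Z=C[:,:,2]
m=np.zeros((480,640),bool); m[225:300,195:275]=1; m&=(Z>.125)&(Z<.14)
n,l,s,_=cv2.connectedComponentsWithStats(m.astype(np.uint8)); i=1+np.argmax(s[1:,4]); print('flange',cv2.minAreaRect((C[l==i][:,:2]*1000).astype(np.float32)))
m=np.zeros((480,640),bool); m[240:290,178:200]=1; m&=(Z>.095)&(Z<.12); print('lock',C[m].mean(0),cv2.minAreaRect((C[m][:,:2]*1000).astype(np.float32)))
E
```

```text
[  215   226   377   254 30956] [384. 403.]
[ 198  232   70   47 1192] [232. 249.]
[303 237  12  12 121] [309. 243.]
[182 250  13   9  96] [188. 254.]
[255 259  24  41 611] [267. 283.]
[183 265  13   9  93] [189. 269.]
[204 269   9   7  52] [208. 272.]
[240 273   5   4  15] [242. 275.]
[302 284  12  13 120] [308. 290.]
[227 288  19   8 122] [236. 292.]
flange ((509.5865478515625, 227.79078674316406), (27.20539093017578, 189.86866760253906), 6.963944435119629)
lock [0.5309 0.3721 0.1088] ((531.083984375, 372.62579345703125), (18.341421127319336, 27.998462677001953), 2.5041074752807617)
```

```bash
python3 -c "
from rig import manip
print(manip.sign_off())"
```

```text
the job is handed in; nothing more can be done
None
```

The job is done and handed in at about 52 s of the 210 s allowed.

**What I did, in order:**
- **Lock:** I slid the transport lock to its far end stop. It had started about 13 mm in, so it moved only about 46 mm before the stop.
- **Clamp bar:** I lifted the pawl by its handle and drew the bar back until it stopped.
- **Vials:** I put the three shaker vials and the two bench vials in the bucket and let each one go.
- **Bucket:** I swung the push bar to about 1.44 rad, held it while they dropped, guided it home in the grip and let go.

**Last checks:**
- **Lock:** it sits about 30 mm past the middle of its plate, which is the 0.060 stop.
- **Clamp bar:** it is back by about 55 mm.
- **Bucket:** it is empty, and its bar is within 1 mm of its first measured place.
- **Bin:** four vials lie in plain view. The fifth leans inside near the rear wall and shows only in the scene picture; from above, the bucket's ramp hides it.
- **Other things:** comparing the first and last top pictures, nothing else on the bench changed where the arm does not cover it. The arm hides part of the near right side from above. The gripper touched nothing at the end.

**What went differently:** one vial already in the bucket shifted about 25 mm while I placed the next one. It stayed upright, and I moved the remaining vials' places to suit.

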